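# Make up the carrier tray for a denture repair

### The job

Make up the carrier tray for the next denture repair: put the plaster tooth model, the wax block, the small glass dish and the brown bottle each into the insert shaped for it (model in the well with two slanted corners, front teeth towards those corners; wax in the rectangular well; dish in the plain round well; bottle upright in the round collar). Each must sit flat on the floor of its well; lower them in rather than dropping them, and do not tip the bottle over. Leave the broken piece of plaster and the white pot where they are.

Things in the scene. Friction and masses are not known exactly. Their poses are not given: they have to be found in the camera images.
- arch_model: plaster tooth model, D-shaped base 54 (x) x 68 (y) mm, solid to 21 mm, teeth to 35 mm; 110 g. Origin: centre of underside. +x points to the front teeth, where the base's corners are cut off; broad heel at -x. Front (26 mm wide) and heel are flat, parallel, 54 mm apart: grip there. On a 2 mm mat; a fixed clamp 125 mm high stands at (0.53, 0.20), between it and the tray.
- wax: pink block of modelling wax, a plain rounded bar 35 mm (x) by 63 mm (y), 19 mm high. Origin: centre of the underside, z up. About 80 g.
- dish: small waisted glass dish (dappen dish), eight-sided, 38 mm across and 27 mm high, with a hollow in its top; may be gripped from any side. Origin: centre of the underside, z up. About 50 g.
- bottle: brown bottle with a black cap on the near half of the desk (a like one stands far back), round body 42 mm across up to 58 mm, shoulder to 68 mm, cap 24 mm across from 78 to 95 mm (top). Origin: centre of the underside, z up. About 130 g.
- model_insert: fixed plastic insert 94x94x12 mm in a 2x2 metal tray (200x200 mm, rim 11 mm high). Origin: centre of its underside, 3 mm above the desk, z up. Well 7 mm deep (dark floor 5 mm above origin), 68 (x) x 82 (y) mm, its two +x corners filled on a slant: the model goes down only with its front teeth towards +x; about 6 mm play all round.
- wax_insert: fixed plastic insert 94x94x12 mm in a 2x2 metal tray (200x200 mm, rim 11 mm high). Origin: centre of its underside, 3 mm above the desk, z up. Rectangular well 49 (x) x 77 (y) mm, 7 mm deep (dark floor 5 mm above origin), for the wax block: 7 mm play all round.
- dish_insert: fixed plastic insert 94x94x12 mm in a 2x2 metal tray (200x200 mm, rim 11 mm high). Origin: centre of its underside, 3 mm above the desk, z up. Plain round well, 52 mm in diameter, 7 mm deep (dark floor 5 mm above origin), no collar, for the glass dish: 7 mm play all round.
- bottle_insert: fixed plastic insert 94x94x12 mm in a 2x2 metal tray (200x200 mm, rim 11 mm high). Origin: centre of its underside, 3 mm above the desk, z up. Carries a round upright collar, 56 mm inside, 67 mm over its flared rim, which stands 31 mm above the origin; floor 5 mm above origin. For the bottle: 7 mm play all round.
- scrap: broken piece of plaster, a pale lump 42 x 58 x 24 mm without teeth, on the mat; not part of the job. Origin: centre of the underside, z up. (Behind the work a fixed lamp begins at x = 0.71 m: 0.24 m above the desk at the left, 0.5 m above it in the middle and right.)
- pot: empty white round pot, 71 mm across, 67 mm high, open on top; not part of the job. Origin: centre of the underside, z up.

How it is judged:
By the outcome, as a careful person would: the job done as asked, in the order asked, and still so for the second after the job is handed in, with the robot touching nothing.
It also fails if it takes over 99 s, if anything falls off the work surface, if the arm or the gripper's body presses on something with over 40 N, if the wrist force passes 120 N, or if a joint passes its speed limit or range.

### The arm

A 6-joint arm with a two-finger parallel gripper is mounted at the origin on a cart in front of the work surface, level with it; the furniture and walls round the work are solid. World frame = base frame: x ahead of the robot, y to its left, z up, the work surface at z = 0. Lengths are in mm, angles in rad, forces in N, time in s.
With the tool pointing down it reaches from about 200 to 875 mm from the base axis. Payload 3.4 kg.
Tool frame: the origin (TCP) lies midway between the tips of the shut fingers; the grasp point (between the pads) lies 19 mm behind it; x points along the fingers, y is the direction in which the jaws open and shut, and the axes are right-handed (so a half turn about x gives the same grasp; the last joint's range is limited). The gripper opens to 94 mm and grips with 3 to 60 N. Pads are 16 mm wide; open, the fingers measure 119 mm over their backs; the gripper's body (75 mm by 177 mm) begins 78 mm behind the grasp point.
Start: joints at [-1.391, 0.276, 1.505, -0, 1.361, -0.121], TCP at [170.363, -549.219, 205.493] pointing down, gripper open.
Joint ranges: [-2.89, 2.89], [-0.75, 2.08], [0.22, 2.7], [-1.18, 4.32], [0.11, 2.71], [-2.7, 2.7]. Speed limits (rad/s): [2.57, 2.57, 3.14, 3.14, 3.14, 3.14].

### API

Orientations are given as a rotation vector (axis times angle).
In Python, from cell import ctrl gives the robot as it stands.
- The arm moves only by the tool arm_command, never from a script. Its argument "commands" is a list of rows, each a list of 3 entries, a list of its own where there are three numbers: the turn, a rotation vector about the tool's x, y, z in rad, then the shift along the tool's x, y, z in m, then the finger opening in m, from 0 to 0.094. In form: [[[ax, ay, az], [dx, dy, dz], claw], ...]. A call has 1 to 8 rows; each row shifts and turns the pose as measured when the row begins, along the tool's axes as they then stand; what a row does not reach is not made up. A row lasts 1/10 s, in which the tool goes at most 50 mm and 8.59 degrees, less where a joint would pass 70% of its speed; a pose out of reach is approached as far as the arm can. A call is refused whole if a number of a shift passes 0.05 or a number of a turn 0.15, either way. A call with a gripper value outside its range is refused whole. The fingers move at their own pace and stop on an object; "newtons" is the grip in N (left out, the last holds). Time passes only in rows, so rows that do not move let the fingers close. It gives the time, the measured TCP pose, the force and the opening at its end, in the units of the state.
- ctrl.get_state(): the state, without advancing time (a new reading comes with each control period).
- ctrl.read_camera(name): name is "side" or "top"; returns (picture, depth): 384x512x3 uint8, red, green, blue; 384x512 float32, mm along the optical axis (not along the pixel's ray), 0 where there is no reading.
- ctrl.camera_model(name): a dict with "K" (3x3 intrinsics, pixels), "distortion" ([k1, k2, p1, p2, k3] as OpenCV has them; the pictures are not rectified), "T" (4x4, takes a point from camera to world coordinates). Camera axes: x right, y up, looking along -z (the intrinsics and any distortion apply to the point x, -y, -z); pixel columns grow to the right and rows downward; lengths in mm; the calibration is good to about 2 mm. A picture is of the moment at which its call begins. camera_model takes no time and is no camera call.
- ctrl.job_done(): hands the job in, once; it reports no verdict.
The state is a dict: "time_s": time; "qpos": joint angles; "joint_vel": joint speeds; "joint_torque": joint torques, N m; "eef_pos": TCP position; "orientation": TCP orientation; "ft_force": force on the tool from outside, world axes, zero at the start; "ft_torque": the same for the moment, N m; "opening": opening from 0.0 (shut) to 1.0 (fully open).
Only numpy, scipy, OpenCV 4.12 (cv2) and the standard library are available. Lean on these libraries where they do the work, as an engineer would, in place of code of your own. Each camera call takes 0.05 s, during which the arm holds its last target.

## Working session

There is one attempt and no reset: what is moved stays moved. The work goes in short steps, Python scripts to look and compute and a tool call to move; the robot and the scene stay as the last step left them, time stands still between calls to the robot, and variables do not carry over. Pictures are saved under pics/ and viewed, and the job is handed in when it is done.

Besides the shell and the picture viewer there is one more tool, called after "Request:" by a JSON object that holds its "name" and its "arguments". arm_command: Moves the arm, as the interface text tells. Its arguments: {"type":"object","properties":{"commands":{"type":"array"},"newtons":{"type":"number"}},"required":["commands"]}

```bash
ls; mkdir -p pics
python3 - <<'E'
from cell import ctrl
import cv2,numpy as np
print(ctrl.get_state())
for n in ("side","top"):
    p,d=ctrl.read_camera(n); m=ctrl.camera_model(n)
    np.savez(f"{n}0.npz",p=p,d=d,**{k:np.array(v) for k,v in m.items()})
    cv2.imwrite(f"pics/{n}0.png",cv2.resize(p[:,:,::-1],(800,600),interpolation=cv2.INTER_CUBIC))
    print(n,m)
E
```

```text
pics
{'time_s': 0.0, 'qpos': array([-1.39100001e+00,  2.76578898e-01,  1.50606492e+00, -5.36089667e-06,
        1.36066714e+00, -1.20989933e-01]), 'joint_vel': array([ 0.00079528,  0.00055031, -0.00184813,  0.00042187,  0.00099183,
        0.00155678]), 'joint_torque': array([ 4.75980164e-05, -4.04582763e+01, -2.37229836e+01,  7.00723822e-02,
        3.43247002e-02, -1.31912439e-04]), 'eef_pos': array([ 170.25927209, -548.66192992,  204.64108331]), 'orientation': array([ 2.06020858,  0.31399788, -2.06032477]), 'ft_force': array([ 0.33576247, -0.02886123,  0.34086418]), 'ft_torque': array([ 0.02634885, -0.02336603,  0.04225249]), 'opening': 0.9967395620735633}
side {'K': array([[456.79011538,   0.        , 255.90727662],
       [  0.        , 456.79011538, 198.31866581],
       [  0.        ,   0.        ,   1.        ]]), 'distortion': array([-0.1774858,  0.       ,  0.       ,  0.       ,  0.       ]), 'T': array([[ 8.63266997e-01,  1.90667922e-01, -4.67349799e-01,
        -8.94088460e+01],
       [-5.04199030e-01,  2.82589540e-01, -8.16043192e-01,
        -9.94940681e+02],
       [-2.35250946e-02,  9.40100471e-01,  3.40084805e-01,
         4.87657834e+02],
       [ 0.00000000e+00,  0.00000000e+00,  0.00000000e+00,
         1.00000000e+00]])}
top {'K': array([[416.33727955,   0.        , 256.91130132],
       [  0.        , 416.33727955, 192.44437883],
       [  0.        ,   0.        ,   1.        ]]), 'distortion': array([0.01099744, 0.        , 0.        , 0.        , 0.        ]), 'T': array([[-1.78500679e-02,  9.99101791e-01, -3.84315692e-02,
         4.52823479e+02],
       [-9.99737108e-01, -1.72817985e-02,  1.50683265e-02,
         5.85716288e+01],
       [ 1.43906253e-02,  3.86904365e-02,  9.99147617e-01,
         1.07161348e+03],
       [ 0.00000000e+00,  0.00000000e+00,  0.00000000e+00,
         1.00000000e+00]])}
```

View pics/top0.png

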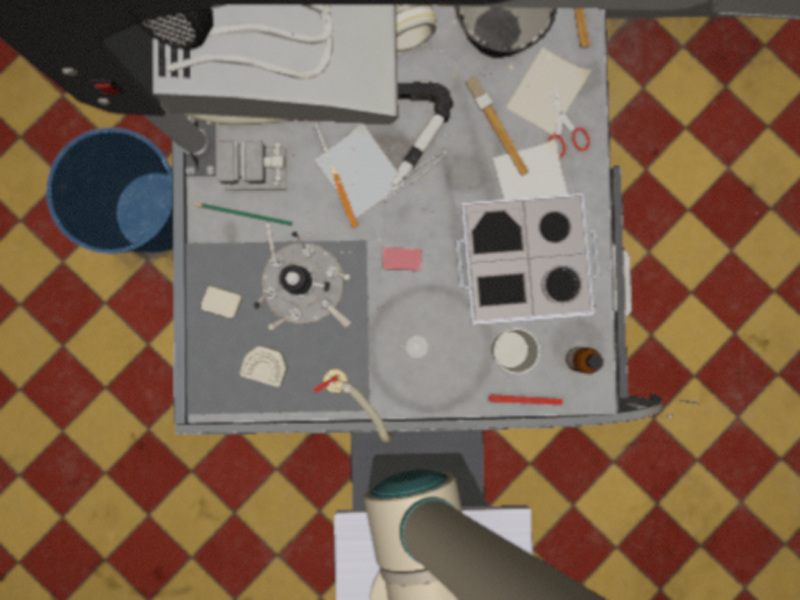

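View pics/side0.png

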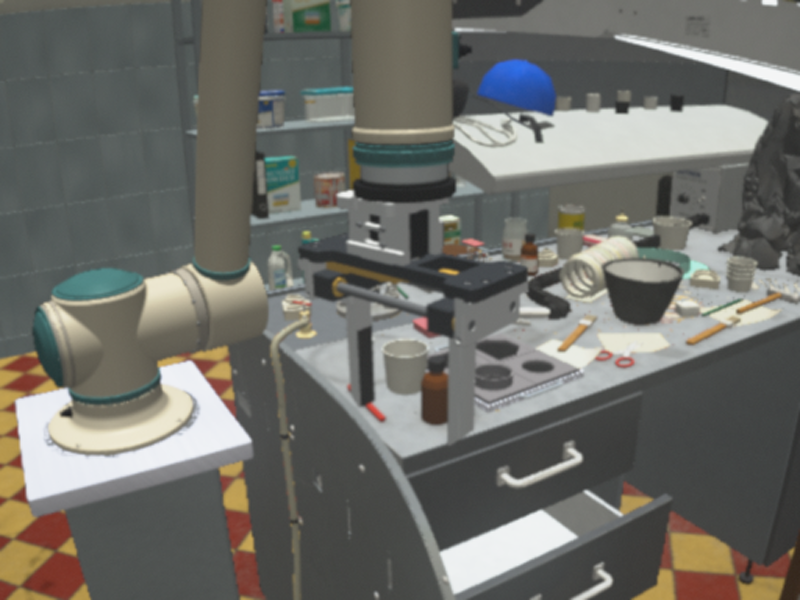

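```bash
cat > h.py <<'E'
import numpy as np,cv2
def load(f):
    z=np.load(f); return z['p'],z['d'],z
def ray(z,uv):
    uv=np.asarray(uv,float).reshape(-1,1,2)
    n=cv2.undistortPoints(uv,z['K'],np.asarray(z['distortion'],float)).reshape(-1,2)
    v=np.c_[n[:,0],-n[:,1],-np.ones(len(n))]
    return v@z['T'][:3,:3].T, z['T'][:3,3]
def onplane(z,uv,h):
    v,o=ray(z,uv); h=np.asarray(h,float)
    return o+v*((h-o[2])/v[:,2])[:,None]
def cloud(z,d):
    H,W=d.shape; u,v=np.meshgrid(np.arange(W),np.arange(H))
    r,o=ray(z,np.c_[u.ravel(),v.ravel()])
    return (o+r*d.ravel()[:,None]).reshape(H,W,3)
E
python3 - <<'E'
from h import *
p,d,z=load('top0.npz')
c=cloud(z,d); c[d==0]=np.nan
np.save('ctop.npy',c)
for n,(u,v) in dict(desk=(270,145),mat=(150,215),model=(168,234),scrap=(141,193),wax=(257,166),dish=(267,222),ring=(245,200),pot=(330,224),bottle=(378,230),clamp=(190,180),hose=(214,243),hose2=(235,260),dwell=(355,145),bwell=(360,182),red=(335,256)).items():
    print(n,np.round(c[v,u],1), np.round(np.nanmax(c[v-8:v+9,u-8:u+9,2]),1))
b=p[115:275,110:410]
cv2.imwrite('pics/ctop.png',cv2.resize(b[:,:,::-1],(800,427),interpolation=cv2.INTER_CUBIC))
hz=np.clip(c[115:275,110:410,2]*1.5+20,0,255); hz[np.isnan(hz)]=255
cv2.imwrite('pics/hz.png',cv2.resize(hz.astype(np.uint8),(800,427),interpolation=cv2.INTER_NEAREST))
p,d,z=load('side0.npz')
cv2.imwrite('pics/cside.png',cv2.resize(p[160:300,150:420][:,:,::-1],(800,415),interpolation=cv2.INTER_CUBIC))
E
```

```text
desk [616.    6.4   2. ] 6.7
mat [441.  316.9   0.8] 7.9
model [393.  267.   23.3] 41.1
scrap [496.5 331.6  30.2] 30.6
wax [560.5  41.3  18.7] 24.3
dish [418.   18.3  10.9] 31.5
ring [475.1  73.4   1.4] 7.0
pot [ 409.7 -143.2    5.4] 45.9
bottle [ 397.5 -237.4   99.5] 99.7
clamp [520.3 196.2 122.5] 129.1
hose [371.5 148.9  63.1] 67.7
hose2 [328.5  99.4  52.4] 56.4
dwell [ 611.  -211.1   12.4] 19.4
bwell [ 516.2 -223.5    4.2] 35.5
red [ 328.6 -152.9   10.8] 16.7
```

View pics/ctop.png

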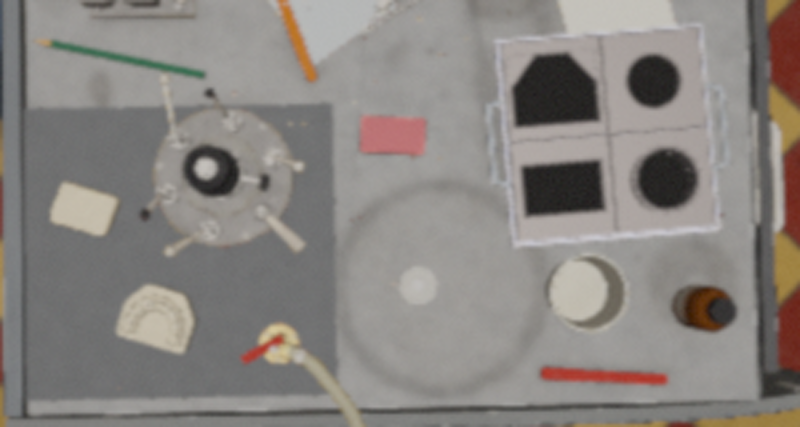

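View pics/hz.png

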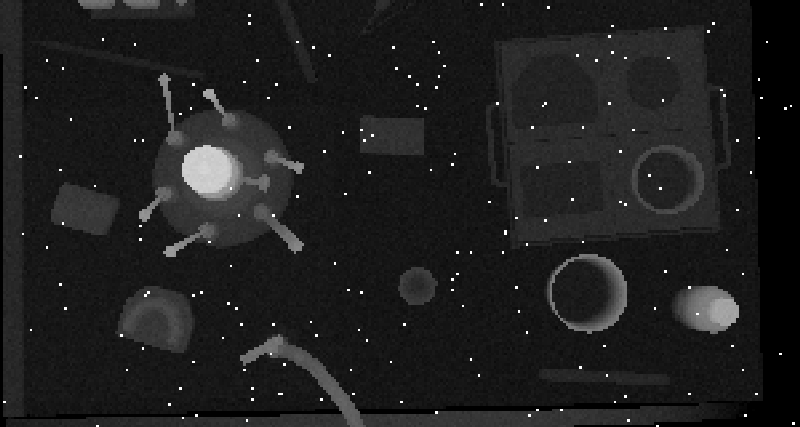

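View pics/cside.png

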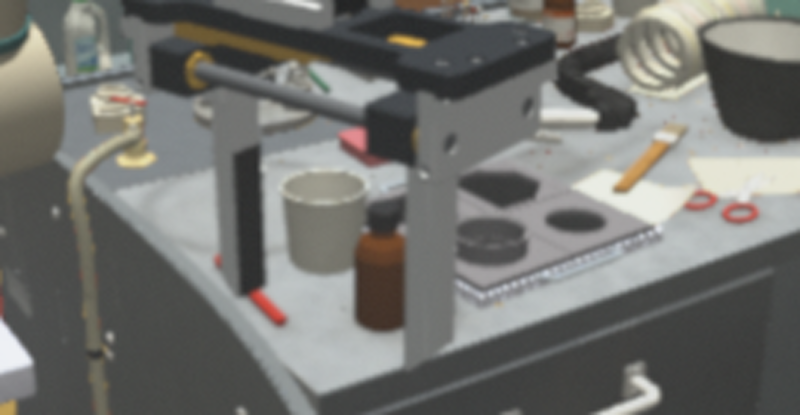

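```bash
cat > meas.py <<'E'
from h import *
import sys
f=sys.argv[1] if len(sys.argv)>1 else 'top0.npz'
p,d,z=load(f); c=cloud(z,cv2.medianBlur(d,3))
hsv=cv2.cvtColor(p,cv2.COLOR_RGB2HSV).astype(int); H,S,V=hsv[...,0],hsv[...,1],hsv[...,2]
def roi(u0,v0,u1,v1):
    m=np.zeros(d.shape,bool); m[v0:v1,u0:u1]=1; return m
def big(m):
    n,l,st,_=cv2.connectedComponentsWithStats(m.astype(np.uint8)); 
    return l==1+np.argmax(st[1:,4])
def cont(m):
    cs,_=cv2.findContours(m.astype(np.uint8),cv2.RETR_EXTERNAL,cv2.CHAIN_APPROX_NONE)
    return max(cs,key=cv2.contourArea).reshape(-1,2)
def rect(m,h):
    w=onplane(z,cont(m),h)[:,:2].astype(np.float32); (cx,cy),s,a=cv2.minAreaRect(w)
    return np.round([cx,cy,*s,a],1)
def circ(m,h):
    w=onplane(z,cont(m),h)[:,:2].astype(np.float32); e=cv2.fitEllipse(w); return np.round([*e[0],*e[1],e[2]],1)
E
cat > m1.py <<'E'
from meas import *
desk=roi(225,140,310,240)&(c[...,2]<8)
P=c[desk];A=np.c_[P[:,:2],np.ones(len(P))];print('desk fit',np.linalg.lstsq(A,P[:,2],rcond=None)[0],np.median(P[:,2]))
m=big(roi(235,150,285,180)&(S>60)&((H>165)|(H<8))); print('wax',rect(m,19),'n',m.sum(),'z',np.median(c[m][:,2]))
m=big(roi(252,205,284,240)&(c[...,2]>8)); print('dish',circ(m,27),np.median(c[m],0))
m=big(roi(355,210,390,250)&(c[...,2]>88)); print('cap',circ(m,95),np.median(c[m],0))
m=big(roi(355,210,392,250)&(c[...,2]>20)); print('bottle pts', np.median(c[m],0)); 
m=big(roi(310,205,350,245)&(c[...,2]>50)); print('pot',circ(m,67))
m=big(roi(145,215,190,255)&(c[...,2]>14)); print('model',rect(m,23),'z95',np.percentile(c[m][:,2],[50,95,99]))
q=onplane(z,cont(m),23)[:,:2]
q=cv2.approxPolyDP(q.astype(np.float32).reshape(-1,1,2),5,True).reshape(-1,2);print(np.round(q))
m=big(roi(120,180,160,210)&(c[...,2]>14)); print('scrap',rect(m,24))
dark=V<75
for n,r in dict(model=(298,130,340,164),dish=(340,130,370,160),wax=(300,170,342,200)).items():
    m=big(roi(*r)&dark)
    print(n,'well', (circ if n=='dish' else rect)(m,12), m.sum())
m=big(roi(340,165,378,200)&(c[...,2]>25)); print('collar',circ(m,34))
# insert quad: bright pale region
m=big(roi(285,120,390,210)&(c[...,2]>9.5)); print('tray',rect(m,14))
E
python3 m1.py
```

```text
desk fit [0.00083689 0.00186561 0.6751033 ] 1.0324482366795564
wax [562.4  41.6  61.4  34.6  86.2] n 331 z 19.051387148084814
dish [419.6  21.5  33.1  33.7  34.9] [418.79626454  21.05268258  23.55782193]
cap [ 394.  -246.7   21.7   22.9   33.8] [ 394.68126237 -246.11834198   95.10562752]
bottle pts [ 396.07061747 -237.50866267   68.07474676]
pot [ 412.  -130.6   66.8   67.4  162.1]
model [394.6 265.2  67.2  54.2  71.1] z95 [24.1224161  35.89259611 36.92304159]
[[411. 294.]
 [379. 302.]
 [365. 240.]
 [392. 232.]
 [415. 242.]
 [423. 277.]]
scrap [496.6 333.3  57.3  39.5  72.3]
model well [ 605.1 -114.5   63.9   77.4    3.8] 656
dish well [ 611.4 -209.9   44.7   46.3   80.6] 270
wax well [ 509.7 -120.5   45.    72.4    3.8] 499
collar [ 515.5 -215.4   62.8   66.2  176.3]
tray [ 559.8 -164.4  199.1  231.3    3.5]
```

Run:
```python
from meas import *
b=p[215:260,140:200][:,:,::-1]
a=cv2.resize(b,(600,450),interpolation=cv2.INTER_CUBIC)
cv2.imwrite('pics/model.png',a)
np.set_printoptions(linewidth=250)
print(np.round(c[218:252,150:190,2]).astype(int))
```

```text
[[2 1 1 ... 2 2 2]
 [1 1 1 ... 1 1 2]
 [1 1 1 ... 2 4 2]
 ...
 [4 3 1 ... 1 1 2]
 [2 2 2 ... 1 1 2]
 [2 2 3 ... 2 2 3]]
```

View pics/model.png

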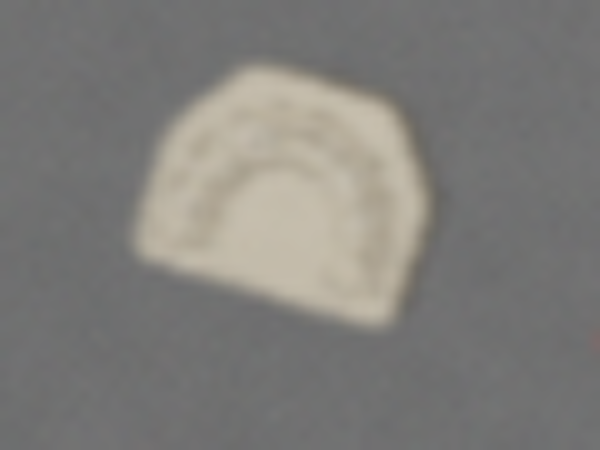

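```bash
cat > m2.py <<'E'
from meas import *
k=8
b=cv2.resize(p[212:262,138:202],None,fx=k,fy=k,interpolation=cv2.INTER_CUBIC)
R=b[...,0].astype(int)-b[...,2].astype(int)
V2=b.max(2).astype(int)
m=big(V2>145)
q=cont(m); uv=(q+0.5)/k-0.5+[138,212]
w=onplane(z,uv,21.)[:,:2]
print('rect',cv2.minAreaRect(w.astype(np.float32)), 'centroid',w.mean(0))
# heel line: between corners
t0=np.deg2rad(-16); cen=np.array(cv2.minAreaRect(w.astype(np.float32))[0])
for it in range(4):
    ex=np.array([np.cos(t0),np.sin(t0)]);ey=np.array([-ex[1],ex[0]])
    l=np.c_[(w-cen)@ex,(w-cen)@ey]
    s=(abs(l[:,1]-np.median(l[:,1][l[:,0]<l[:,0].min()+6]))<25)&(l[:,0]<l[:,0].min()+6)
    a=np.polyfit(l[s,1],l[s,0],1); t0-=np.arctan(a[0])
    print('yaw',np.rad2deg(t0),'heel x',l[:,0].min(),'front',l[:,0].max(),'y',l[:,1].min(),l[:,1].max())
    cen=cen+ex*(l[:,0].min()+l[:,0].max())/2+ey*(l[:,1].min()+l[:,1].max())/2
ff=(l[:,0]>l[:,0].max()-3);print('front y range',l[ff,1].min(),l[ff,1].max())
print('centre',cen)
E
python3 m2.py
python3 - <<'E'
from meas import *
# wax and tray angle, subpixel
k=8
def up(u0,v0,u1,v1): return cv2.resize(p[v0:v1,u0:u1],None,fx=k,fy=k,interpolation=cv2.INTER_CUBIC)
b=up(235,150,285,182).astype(int); m=big(b[...,0]-b[...,1]>35); uv=(cont(m)+.5)/k-.5+[235,150]
print('wax',cv2.minAreaRect(onplane(z,uv,19.)[:,:2].astype(np.float32)))
for n,(r,rc) in dict(model=((296,128,342,166),1),wax=((298,168,344,202),1),dish=((338,128,372,162),0)).items():
    b=up(*r); m=big(b.max(2)<95); uv=(cont(m)+.5)/k-.5+[r[0],r[1]]
    w=onplane(z,uv,15.)[:,:2].astype(np.float32)
    print(n,cv2.minAreaRect(w) if rc else cv2.fitEllipse(w))
E
```

```text
rect ((394.59246826171875, 265.9690246582031), (69.20682525634766, 56.126983642578125), 72.47772979736328) centroid [391.50396196 266.39959543]
yaw -17.760393338744574 heel x -28.542888747816107 front 28.194811397958272 y -34.57151298120058 34.962118362206354
yaw -17.803535228479756 heel x -27.971179794728357 front 28.230388088581932 y -34.81165365015135 34.41261413724303
yaw -17.80354266700958 heel x -28.11661681009421 front 28.09835838424473 y -34.615362982193595 34.611940477015914
yaw -17.80354266829213 heel x -28.107490325922452 front 28.107487177358752 y -34.61365228348718 34.61365169574902
front y range -19.607383400478668 20.041919996764953
centre [394.53235379 265.9763506 ]
wax ((562.1381225585938, 41.590858459472656), (62.159549713134766, 35.91560745239258), 86.75865936279297)
model ((604.7650146484375, -114.11233520507812), (66.48906707763672, 79.73218536376953), 3.599555730819702)
wax ((509.4005432128906, -120.15068054199219), (47.02851486206055, 74.56036376953125), 3.761598587036133)
dish ((610.90673828125, -209.39535522460938), (48.94676208496094, 49.32939529418945), 86.70043182373047)
```

```bash
cat > plan.py <<'E'
import sys,numpy as np
from scipy.spatial.transform import Rotation as Ro
from cell import ctrl
s=ctrl.get_state(); R=Ro.from_rotvec(s['orientation']).as_matrix(); p=s['eef_pos']
np.set_printoptions(suppress=True,precision=4)
print('t',s['time_s'],'pos',p,'q',s['qpos'],'open mm',s['opening']*94,'F',s['ft_force'])
print('toolx',R[:,0],'jaw yaw',np.rad2deg(np.arctan2(R[1,1],R[0,1])))
if len(sys.argv)>3:
    t=np.array([float(a) for a in sys.argv[1:4]]); yaw=float(sys.argv[4])
    print('shift in tool m',R.T@(t-p)/1000)
    y=np.deg2rad(yaw); best=None
    for k in (0,np.pi):
        jy=np.array([np.cos(y+k),np.sin(y+k),0]); jx=np.array([0,0,-1.]); T=np.c_[jx,jy,np.cross(jx,jy)]
        rv=Ro.from_matrix(R.T@T).as_rotvec()
        print('turn',rv,'shift after turn',T.T@(t-p)/1000)
E
python3 plan.py 394.5 265.5 170 -17.5
```

```text
t 0.1 pos [ 170.2408 -548.7162  204.7232] q [-1.391   0.2765  1.5059 -0.      1.3607 -0.121 ] open mm 93.95921929021678 F [-0.0996  0.5542  0.1822]
toolx [-0.0003  0.0015 -1.    ] jaw yaw -72.76676392711612
shift in tool m [ 0.0359 -0.7112 -0.4554]
turn [-0.9646 -0.0009  0.0014] shift after turn [ 0.0347 -0.031  -0.844 ]
turn [2.177  0.0016 0.0011] shift after turn [0.0347 0.031  0.844 ]
```

Request:
{"name": "arm_command", "arguments": {"commands": [[[-0.14,0,0],[0,0,0],0.094],[[-0.14,0,0],[0,0,0],0.094],[[-0.14,0,0],[0,0,0],0.094],[[-0.14,0,0],[0,0,0],0.094],[[-0.14,0,0],[0,0,0],0.094],[[-0.14,0,0],[0,0,0],0.094],[[-0.14,0,0],[0,0,0],0.094]], "newtons": 15}}

```text
time_s: 0.8
eef_pos: [169.8, -546.1, 200.9]
orientation: [1.397, 1.089, -1.389]
ft_force: [0.0, 0.2, 0.4]
opening: 0.998
```

```bash
python3 plan.py 394.5 265.5 200 -17.5
```

```text
t 0.8 pos [ 169.8284 -546.1169  200.8966] q [-1.391   0.2795  1.5113  0.      1.3606 -1.1403] open mm 93.77167846120797 F [0.0464 0.2154 0.4041]
toolx [-0.0017  0.0097 -1.    ] jaw yaw -14.359399319428851
shift in tool m [ 0.0083  0.0164 -0.8419]
turn [ 0.0548 -0.0088  0.0043] shift after turn [ 0.0009 -0.0298 -0.8416]
turn [-3.0868 -0.0066 -0.0136] shift after turn [0.0009 0.0298 0.8416]
```

Request:
{"name": "arm_command", "arguments": {"commands": [[[0,0,0],[-0.002,0,-0.05],0.094],[[0,0,0],[-0.002,0,-0.05],0.094],[[0,0,0],[-0.002,0,-0.05],0.094],[[0,0,0],[-0.002,0,-0.05],0.094],[[0,0,0],[-0.002,0,-0.05],0.094],[[0,0,0],[-0.002,0,-0.05],0.094],[[0,0,0],[-0.002,0,-0.05],0.094],[[0,0,0],[-0.002,0,-0.05],0.094]]}}

```text
time_s: 1.6
eef_pos: [266.5, -161.0, 215.7]
orientation: [1.408, 1.089, -1.395]
ft_force: [2.6, 0.3, 0.1]
opening: 1.0
```

```bash
python3 plan.py 394.5 265.5 200 -17.5
```

```text
t 1.6 pos [ 266.4819 -161.0254  215.6776] q [-0.7803 -0.1419  1.9412  0.0095  1.3545 -0.5222] open mm 93.98106136387098 F [2.6419 0.2672 0.1349]
toolx [-0.0021  0.0151 -0.9999] jaw yaw -14.904545239574801
shift in tool m [ 0.0219  0.0141 -0.4448]
turn [ 0.0453 -0.0139  0.0062] shift after turn [ 0.0157 -0.0062 -0.4453]
turn [-3.0962 -0.0096 -0.0216] shift after turn [0.0157 0.0062 0.4453]
```

Request:
{"name": "arm_command", "arguments": {"commands": [[[0,-0.007,0.003],[0,0.002,-0.05],0.094],[[0,-0.007,0.003],[0,0.002,-0.05],0.094],[[0,0,0],[0,0.002,-0.05],0.094],[[0,0,0],[0,0.002,-0.05],0.094],[[0,0,0],[0,0.002,-0.05],0.094],[[0,0,0],[0,0.002,-0.05],0.094],[[0,0,0],[0,0.002,-0.05],0.094],[[0,0,0],[0,0.002,-0.05],0.094]]}}

```text
time_s: 2.4
eef_pos: [379.9, 222.8, 217.2]
orientation: [1.4, 1.066, -1.393]
ft_force: [0.3, -1.7, -0.2]
opening: 1.0
```

```bash
python3 plan.py 394.5 265.5 100 -17.5
```

```text
t 2.4 pos [379.868  222.7812 217.1955] q [ 0.3779  0.0601  1.7484 -0.0066  1.3269  0.6402] open mm 94.03975498872241 F [ 0.3153 -1.6741 -0.1593]
toolx [ 0.0081 -0.0037 -1.    ] jaw yaw -14.933861108599938
shift in tool m [ 0.1172  0.0021 -0.0452]
turn [ 0.0448  0.0013 -0.0088] shift after turn [ 0.1172  0.0011 -0.0451]
turn [-3.0968  0.0137  0.002 ] shift after turn [ 0.1172 -0.0011  0.0451]
```

Request:
{"name": "arm_command", "arguments": {"commands": [[[0.045,0,-0.009],[0.03,0,-0.023],0.094],[[0,0,0],[0.045,0,-0.022],0.094],[[0,0,0],[0.03,0,0],0.094],[[0,0,0],[0,0,0],0.094],[[0,0,0],[0,0,0],0.094]]}}

```text
time_s: 2.9
eef_pos: [395.0, 275.4, 109.9]
orientation: [1.428, 1.054, -1.422]
ft_force: [0.6, 0.7, 0.7]
opening: 1.0
```

```bash
python3 plan.py 394.5 265.5 13 -17.5;  python3 - <<'E'
from cell import ctrl
import cv2,numpy as np
n="top"
p,d=ctrl.read_camera(n); m=ctrl.camera_model(n)
np.savez(f"{n}1.npz",p=p,d=d,**{k:np.array(v) for k,v in m.items()})
cv2.imwrite(f"pics/{n}1.png",cv2.resize(p[170:290,100:260][:,:,::-1],(800,600),interpolation=cv2.INTER_CUBIC))
E
```

```text
t 2.9 pos [395.0134 275.4073 109.87  ] q [0.4636 0.2123 1.8505 0.0008 1.0758 0.7606] open mm 93.98548898570323 F [0.6063 0.7255 0.712 ]
toolx [ 0.0024  0.002  -1.    ] jaw yaw -17.03940214618436
shift in tool m [0.0968 0.0022 0.0099]
turn [ 0.008  -0.0026 -0.0017] shift after turn [0.0969 0.0025 0.0096]
turn [-3.1335  0.0026 -0.0041] shift after turn [ 0.0969 -0.0025 -0.0096]
```

View pics/top1.png

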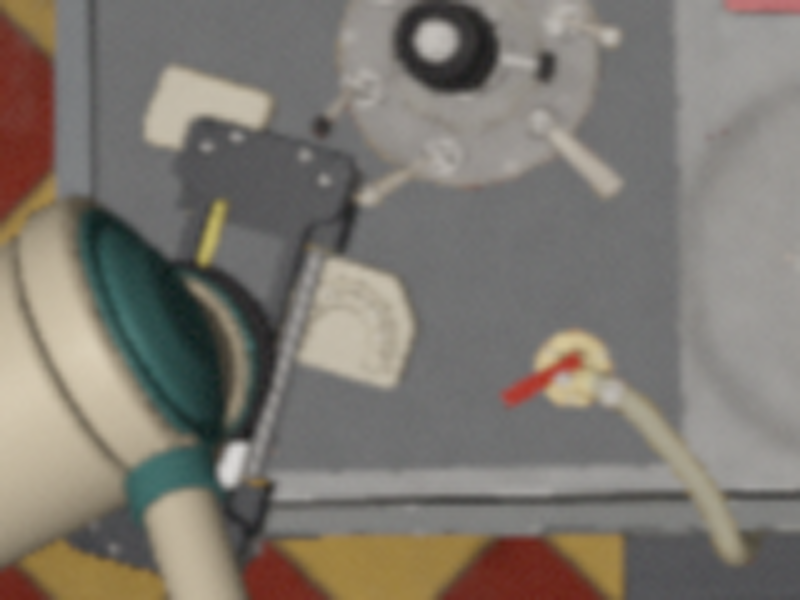

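Request:
{"name": "arm_command", "arguments": {"commands": [[[0.008,0,0],[0.025,0.002,0.009],0.094],[[0,0,0],[0.025,0,0],0.094],[[0,0,0],[0.02,0,0],0.094],[[0,0,0],[0,0,0],0.094],[[0,0,0],[0,0,0],0.094]]}}

```text
time_s: 3.45
eef_pos: [397.9, 274.5, 51.9]
orientation: [1.464, 1.056, -1.417]
ft_force: [-0.6, 1.3, -1.7]
opening: 0.999
```

```bash
python3 plan.py 394.5 265.5 12 -17.5
```

```text
t 3.45 pos [397.8577 274.5432  51.9268] q [0.4464 0.27   1.9463 0.0212 0.9014 0.749 ] open mm 93.9286133328498 F [-0.6005  1.2545 -1.6979]
toolx [ 0.0145  0.0253 -0.9996] jaw yaw -18.084692535660384
shift in tool m [ 0.0396 -0.0006  0.0108]
turn [-0.0101 -0.0286 -0.0061] shift after turn [ 0.0399 -0.0005  0.0096]
turn [ 3.1311 -0.0095  0.0447] shift after turn [ 0.0399  0.0005 -0.0096]
```

Request:
{"name": "arm_command", "arguments": {"commands": [[[-0.01,-0.028,-0.006],[0,0,0.01],0.094],[[0,0,0],[0,0,0],0.094]]}}

```text
time_s: 3.65
eef_pos: [394.4, 270.2, 54.2]
orientation: [1.442, 1.057, -1.429]
ft_force: [-2.5, -1.0, -1.1]
opening: 1.001
```

```bash
python3 plan.py 394.5 265.5 12 -17.5
```

```text
t 3.65 pos [394.3714 270.2462  54.179 ] q [0.4461 0.2697 1.9389 0.0136 0.9274 0.7471] open mm 94.13041995008845 F [-2.511  -0.9762 -1.0627]
toolx [ 0.0004  0.0123 -0.9999] jaw yaw -17.713252697144636
shift in tool m [0.0421 0.0017 0.005 ]
turn [-0.0037 -0.0119  0.0033] shift after turn [0.0422 0.0015 0.0045]
turn [3.1378 0.0052 0.0186] shift after turn [ 0.0422 -0.0015 -0.0045]
```

Request:
{"name": "arm_command", "arguments": {"commands": [[[-0.004,-0.012,0.003],[0.012,0.001,0.005],0.094],[[0,0,0],[0.012,0,0],0.094],[[0,0,0],[0,0,0],0.094]]}}

```text
time_s: 3.95
eef_pos: [392.8, 265.8, 33.9]
orientation: [1.434, 1.05, -1.431]
ft_force: [-2.7, 1.6, -1.3]
opening: 0.995
```

```bash
python3 plan.py 394.5 265.5 12 -17.5
```

```text
t 3.95 pos [392.7836 265.81    33.8546] q [0.446  0.2946 1.9682 0.0032 0.8775 0.7515] open mm 93.53628900561677 F [-2.6782  1.6355 -1.2694]
toolx [ 0.0001  0.0028 -1.    ] jaw yaw -17.61726314373749
shift in tool m [ 0.0219  0.0017 -0.0002]
turn [-0.002  -0.0027  0.0007] shift after turn [ 0.0219  0.0017 -0.0002]
turn [3.1395 0.0011 0.0042] shift after turn [ 0.0219 -0.0017  0.0002]
```

Request:
{"name": "arm_command", "arguments": {"commands": [[[0,0,0],[0.01,0.001,0],0.094],[[0,0,0],[0.007,0.001,0],0.094],[[0,0,0],[0,0,0],0.094]]}}

```text
time_s: 4.25
eef_pos: [392.4, 265.4, 19.7]
orientation: [1.436, 1.052, -1.435]
ft_force: [-2.2, 1.5, -3.2]
opening: 0.999
```

```bash
python3 plan.py 394.5 265.5 12 -17.5
```

```text
t 4.25 pos [392.4284 265.3852  19.6809] q [0.4431 0.3144 1.9856 0.0073 0.8421 0.7483] open mm 93.92407763548695 F [-2.1562  1.5414 -3.2007]
toolx [-0.0028  0.0047 -1.    ] jaw yaw -17.766768670580483
shift in tool m [ 0.0077  0.002  -0.0007]
turn [-0.0047 -0.0036  0.0041] shift after turn [ 0.0077  0.0019 -0.0007]
turn [3.1369 0.0064 0.0057] shift after turn [ 0.0077 -0.0019  0.0007]
```

Now down the last bit and close.

Request:
{"name": "arm_command", "arguments": {"commands": [[[0,-0.003,0.003],[0.007,0.003,0],0.094],[[0,0,0],[0,0,0],0.075],[[0,0,0],[0,0,0],0.045],[[0,0,0],[0,0,0],0.04],[[0,0,0],[0,0,0],0.04]], "newtons": 20}}

```text
time_s: 4.75
eef_pos: [398.9, 265.0, 17.1]
orientation: [1.441, 1.044, -1.427]
ft_force: [-0.5, 0.2, -0.7]
opening: 0.697
```

```bash
python3 plan.py 394.5 265.5 12 -17.5
```

```text
t 4.75 pos [398.9042 265.0471  17.0504] q [0.4407 0.3209 1.9841 0.0005 0.8287 0.7515] open mm 65.47492731867699 F [-0.4809  0.2362 -0.7076]
toolx [ 0.007   0.0037 -1.    ] jaw yaw -17.825016761221843
shift in tool m [ 0.005  -0.0044  0.0009]
turn [-0.0057 -0.0056 -0.0055] shift after turn [ 0.0051 -0.0043  0.0009]
turn [ 3.1359 -0.0087  0.0088] shift after turn [ 0.0051  0.0043 -0.0009]
```

Request:
{"name": "arm_command", "arguments": {"commands": [[[0,0,0],[0.004,-0.003,0],0.066],[[0,0,0],[0,0,0],0.066],[[0,0,0],[0,0,0],0.066]]}}

```text
time_s: 5.05
eef_pos: [397.5, 266.1, 13.3]
orientation: [1.443, 1.043, -1.425]
ft_force: [1.1, -0.2, 0.4]
opening: 0.706
```

```bash
python3 plan.py 394.5 265.5 12 -17.5
```

```text
t 5.05 pos [397.5111 266.1218  13.2863] q [ 0.4446  0.3245  1.9918 -0.0005  0.8147  0.7563] open mm 66.39519484576469 F [ 1.1468 -0.1685  0.3673]
toolx [ 0.0097  0.0042 -0.9999] jaw yaw -17.8390967307396
shift in tool m [ 0.0013 -0.0027  0.0015]
turn [-0.0059 -0.007  -0.008 ] shift after turn [ 0.0013 -0.0027  0.0015]
turn [ 3.1357 -0.0125  0.011 ] shift after turn [ 0.0013  0.0027 -0.0015]
```

Request:
{"name": "arm_command", "arguments": {"commands": [[[-0.004,-0.007,-0.008],[0,-0.003,0.001],0.066],[[0,0,0],[0,0,0],0.05],[[0,0,0],[0,0,0],0.045],[[0,0,0],[0,0,0],0.04],[[0,0,0],[0,0,0],0.04]], "newtons": 20}}

```text
time_s: 5.55
eef_pos: [393.9, 266.0, 13.1]
orientation: [1.43, 1.048, -1.433]
ft_force: [0.7, -0.6, 0.5]
opening: 0.569
```

```bash
python3 plan.py 394.5 265.5 12 -17.5
```

```text
t 5.55 pos [393.9147 266.0349  13.0529] q [ 0.4476  0.3268  1.9886 -0.0002  0.8277  0.7543] open mm 53.44713955457896 F [ 0.7069 -0.5953  0.5309]
toolx [-0.0013 -0.0008 -1.    ] jaw yaw -17.569768144232178
shift in tool m [0.0011 0.0007 0.0003]
turn [-0.0012  0.0011  0.001 ] shift after turn [0.0011 0.0007 0.0003]
turn [ 3.1404  0.0016 -0.0018] shift after turn [ 0.0011 -0.0007 -0.0003]
```

Request:
{"name": "arm_command", "arguments": {"commands": [[[0,0,0],[0,0,0],0.04],[[0,0,0],[-0.01,0,0],0.04],[[0,0,0],[-0.02,0,0],0.04],[[0,0,0],[-0.03,0,0],0.04],[[0,0,0],[-0.04,0,0],0.04],[[0,0,0],[-0.04,0,0],0.04],[[0,0,0],[-0.03,0,0],0.04],[[0,0,0],[-0.02,0,0],0.04]], "newtons": 25}}

```text
time_s: 6.35
eef_pos: [390.8, 264.5, 209.9]
orientation: [1.422, 1.05, -1.442]
ft_force: [0.6, 0.5, -1.7]
opening: 0.568
```

```bash
python3 plan.py 604.8 -114.2 190 3.7
```

```text
t 6.35 pos [390.7618 264.4702 209.8725] q [ 0.4474  0.1233  1.6946 -0.0001  1.3347  0.7543] open mm 53.371071994265634 F [ 0.638   0.4781 -1.692 ]
toolx [-0.0098 -0.0048 -0.9999] jaw yaw -17.58395530005552
shift in tool m [0.0196 0.3186 0.2962]
turn [-0.3714  0.006   0.0092] shift after turn [0.0199 0.1892 0.3917]
turn [ 2.7701  0.0129 -0.0084] shift after turn [ 0.0199 -0.1892 -0.3917]
```

Request:
{"name": "arm_command", "arguments": {"commands": [[[-0.09,0.002,0.003],[0,0,0],0.04],[[-0.12,0.002,0.003],[0,0,0],0.04],[[-0.12,0.002,0.003],[0,0,0],0.04],[[0,0,0],[0,0,0],0.04],[[0,0,0],[0,0.01,0.02],0.04],[[0,0,0],[0,0.016,0.034],0.04],[[0,0,0],[0,0.022,0.045],0.04],[[0,0,0],[0,0.022,0.045],0.04]]}}

```text
time_s: 7.15
eef_pos: [465.7, 124.8, 218.6]
orientation: [1.195, 1.224, -1.171]
ft_force: [1.5, 0.8, -1.2]
opening: 0.567
```

```bash
python3 plan.py 604.8 -114.2 190 3.7
```

```text
t 7.15 pos [465.6714 124.7971 218.6356] q [0.1109 0.1195 1.6769 0.0081 1.3334 0.0743] open mm 53.29652610108486 F [ 1.4822  0.8035 -1.2206]
toolx [ 0.0109  0.0092 -0.9999] jaw yaw 1.9861913464035543
shift in tool m [0.028  0.1304 0.2439]
turn [-0.0299 -0.0086 -0.0113] shift after turn [0.0286 0.1234 0.2475]
turn [ 3.1117 -0.0176  0.0134] shift after turn [ 0.0286 -0.1234 -0.2475]
```

Request:
{"name": "arm_command", "arguments": {"commands": [[[-0.03,-0.008,-0.01],[0.002,0.022,0.045],0.04],[[0,0,0],[0.002,0.022,0.045],0.04],[[0,0,0],[0.002,0.022,0.045],0.04],[[0,0,0],[0.002,0.02,0.04],0.04],[[0,0,0],[0,0.015,0.025],0.04],[[0,0,0],[0,0.005,0.01],0.04],[[0,0,0],[0,0,0],0.04],[[0,0,0],[0,0,0],0.04]]}}

```text
time_s: 7.95
eef_pos: [583.8, -88.6, 210.5]
orientation: [1.182, 1.229, -1.18]
ft_force: [-0.2, 0.0, -0.5]
opening: 0.569
```

```bash
python3 plan.py 604.8 -114.2 60 3.7
```

```text
t 7.95 pos [583.7945 -88.5823 210.5439] q [-0.2694  0.2969  1.4619  0.0015  1.3835 -0.3081] open mm 53.44938394022836 F [-0.1766  0.0379 -0.4552]
toolx [-0.0004  0.0016 -1.    ] jaw yaw 2.203010870919327
shift in tool m [0.1505 0.0201 0.0267]
turn [-0.0261 -0.0016  0.0003] shift after turn [0.1505 0.0193 0.0269]
turn [3.1155 0.0005 0.0025] shift after turn [ 0.1505 -0.0193 -0.0269]
```

Request:
{"name": "arm_command", "arguments": {"commands": [[[-0.026,0,0],[0.02,0.01,0.014],0.04],[[0,0,0],[0.03,0.007,0.01],0.04],[[0,0,0],[0.03,0,0],0.04],[[0,0,0],[0.03,0,0],0.04],[[0,0,0],[0.015,0,0],0.04],[[0,0,0],[0,0,0],0.04],[[0,0,0],[0,0,0],0.04]]}}

```text
time_s: 8.65
eef_pos: [598.2, -97.8, 86.7]
orientation: [1.16, 1.246, -1.15]
ft_force: [1.2, -0.3, -0.1]
opening: 0.567
```

```bash
python3 plan.py 604.8 -114.2 40 3.7
cat > look.py <<'E'
from cell import ctrl
import cv2,numpy as np,sys
tag=sys.argv[1]; n=sys.argv[2]; u0,v0,u1,v1=map(int,sys.argv[3:7])
p,d=ctrl.read_camera(n); m=ctrl.camera_model(n)
np.savez(f"{n}{tag}.npz",p=p,d=d,**{k:np.array(v) for k,v in m.items()})
s=min(800/(u1-u0),600/(v1-v0))
cv2.imwrite(f"pics/{n}{tag}.png",cv2.resize(p[v0:v1,u0:u1][:,:,::-1],None,fx=s,fy=s,interpolation=cv2.INTER_CUBIC))
E
python3 look.py 2 side 200 150 400 300
```

```text
t 8.65 pos [598.2145 -97.8259  86.6691] q [-0.2808  0.4071  1.615   0.0068  1.1195 -0.3579] open mm 53.31301250327347 F [ 1.1722 -0.3223 -0.0842]
toolx [ 0.0016  0.0059 -1.    ] jaw yaw 4.245912860964409
shift in tool m [0.0466 0.0053 0.0171]
turn [ 0.0095 -0.0058 -0.002 ] shift after turn [0.0467 0.0055 0.0168]
turn [-3.132   0.0032 -0.0091] shift after turn [ 0.0467 -0.0055 -0.0168]
```

View pics/side2.png

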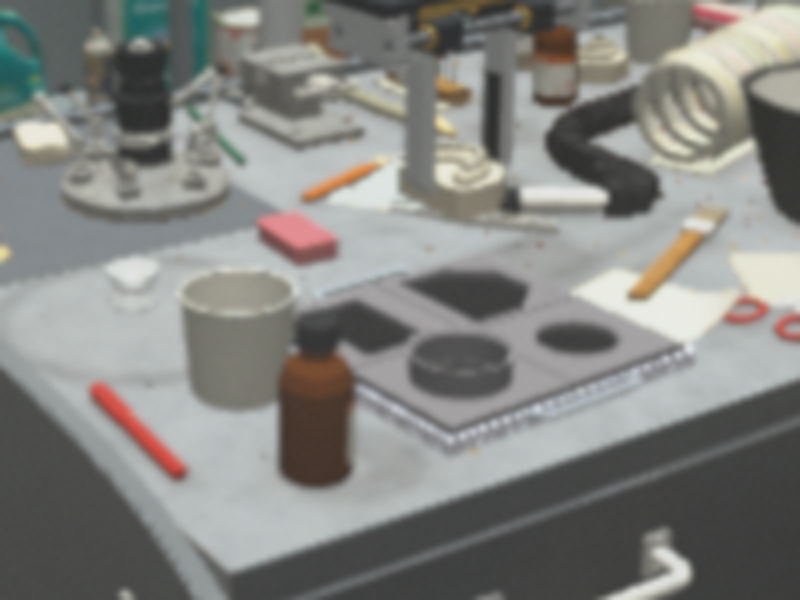

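Request:
{"name": "arm_command", "arguments": {"commands": [[[0.009,-0.006,-0.002],[0.01,0.005,0.015],0.04],[[0,0,0],[0.02,0,0.006],0.04],[[0,0,0],[0.01,0,0],0.04],[[0,0,0],[0,0,0],0.04],[[0,0,0],[0,0,0],0.04]]}}

```text
time_s: 9.2
eef_pos: [610.0, -121.3, 50.1]
orientation: [1.163, 1.227, -1.156]
ft_force: [0.4, 0.1, -1.6]
opening: 0.572
```

```bash
python3 plan.py 604.8 -114.2 19 3.7
```

```text
t 9.2 pos [ 609.974  -121.3256   50.0833] q [-0.3072  0.4571  1.6332 -0.0018  1.0394 -0.371 ] open mm 53.803296748587094 F [ 0.4471  0.0783 -1.6158]
toolx [ 0.0109 -0.0051 -0.9999] jaw yaw 3.709173194633091
shift in tool m [ 0.031  -0.005  -0.0076]
turn [ 0.0001  0.0058 -0.0105] shift after turn [ 0.0311 -0.0047 -0.0074]
turn [-3.1414  0.0165  0.0091] shift after turn [0.0311 0.0047 0.0074]
```

Request:
{"name": "arm_command", "arguments": {"commands": [[[0,0.006,-0.01],[0.005,-0.005,-0.007],0.04],[[0,0,0],[0,0,0],0.04],[[0,0,0],[0,0,0],0.04]]}}

```text
time_s: 9.5
eef_pos: [605.2, -114.3, 46.1]
orientation: [1.163, 1.237, -1.16]
ft_force: [-0.6, 0.4, -1.0]
opening: 0.571
```

```bash
python3 plan.py 604.8 -114.2 19 3.7; python3 look.py 3 side 230 160 400 290; python3 look.py 3 top 270 110 400 210
```

```text
t 9.5 pos [ 605.1783 -114.2939   46.1148] q [-0.3     0.4581  1.6431  0.0008  1.0384 -0.365 ] open mm 53.662668406827606 F [-0.5826  0.3711 -1.0161]
toolx [ 0.0021  0.0001 -1.    ] jaw yaw 3.6992398972816516
shift in tool m [ 0.0271 -0.0004 -0.0001]
turn [-0.      0.0001 -0.0021] shift after turn [ 0.0271 -0.0004 -0.0001]
turn [ 3.1416 -0.0033 -0.0001] shift after turn [0.0271 0.0004 0.0001]
```

View pics/side3.png

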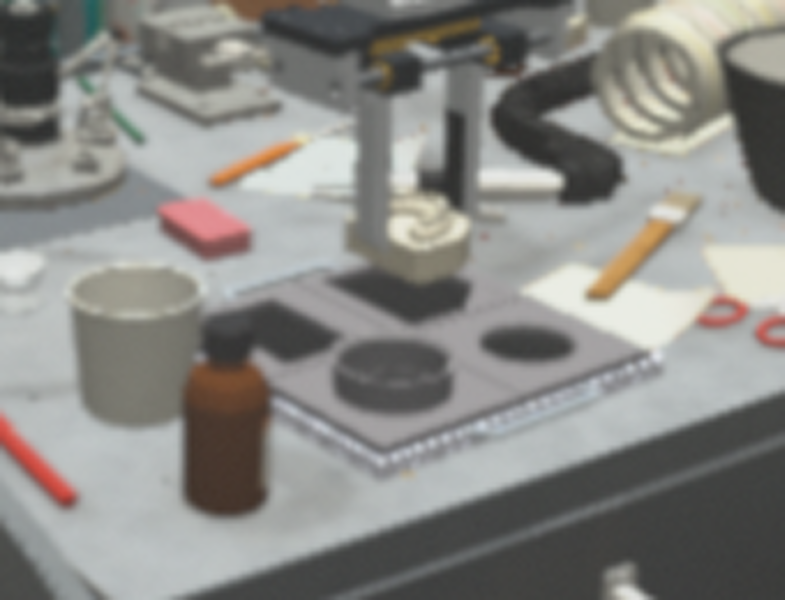

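View pics/top3.png

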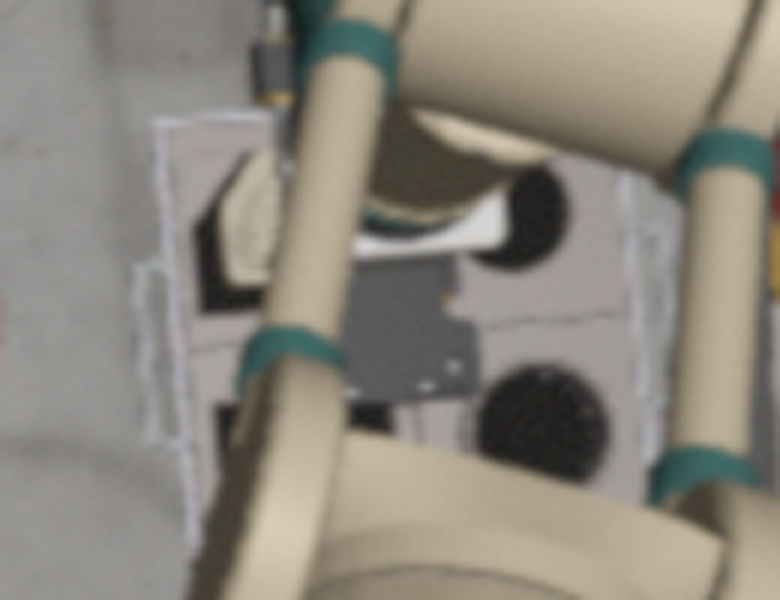

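Request:
{"name": "arm_command", "arguments": {"commands": [[[0,0,0],[0.008,0,0],0.04],[[0,0,0],[0.008,0,0],0.04],[[0,0,0],[0,0,0],0.04]]}}

```text
time_s: 9.9
eef_pos: [605.3, -114.2, 29.2]
orientation: [1.163, 1.237, -1.16]
ft_force: [0.1, -0.2, -0.7]
opening: 0.568
```

```bash
python3 plan.py 604.8 -114.2 19 3.7
```

```text
t 9.9 pos [ 605.2575 -114.2482   29.1881] q [-0.2999  0.4754  1.6624  0.0008  1.0012 -0.365 ] open mm 53.42393504287437 F [ 0.1489 -0.2088 -0.6592]
toolx [ 0.0027 -0.0001 -1.    ] jaw yaw 3.7060409492983126
shift in tool m [ 0.0102 -0.0005 -0.0001]
turn [ 0.0001  0.0003 -0.0026] shift after turn [ 0.0102 -0.0005 -0.0001]
turn [-3.1415  0.0041  0.0005] shift after turn [0.0102 0.0005 0.0001]
```

Request:
{"name": "arm_command", "arguments": {"commands": [[[0,0,0],[0.005,0,0],0.04],[[0,0,0],[0.003,0,0],0.04],[[0,0,0],[0,0,0],0.04]]}}

```text
time_s: 10.2
eef_pos: [604.9, -114.2, 19.7]
orientation: [1.162, 1.238, -1.16]
ft_force: [0.1, 0.4, -1.0]
opening: 0.567
```

```bash
python3 plan.py 604.8 -114.2 19 3.7
```

```text
t 10.2 pos [ 604.9094 -114.2072   19.7282] q [-0.3     0.4858  1.6721  0.0008  0.9823 -0.365 ] open mm 53.30903357543556 F [ 0.0614  0.3735 -1.0375]
toolx [ 0.0014  0.0002 -1.    ] jaw yaw 3.700486945936674
shift in tool m [ 0.0007 -0.0001 -0.    ]
turn [ 0.     -0.0001 -0.0014] shift after turn [ 0.0007 -0.0001 -0.    ]
turn [-3.1416  0.0023 -0.0002] shift after turn [0.0007 0.0001 0.    ]
```

Request:
{"name": "arm_command", "arguments": {"commands": [[[0,0,0],[0.001,0,0],0.04],[[0,0,0],[0,0,0],0.04],[[0,0,0],[0,0,0],0.04]]}}

```text
time_s: 10.5
eef_pos: [605.5, -114.4, 20.0]
orientation: [1.163, 1.237, -1.16]
ft_force: [0.0, 0.3, -1.1]
opening: 0.569
```

```bash
python3 plan.py 604.8 -114.2 19 3.7; python3 look.py 4 side 230 160 400 290
```

```text
t 10.5 pos [ 605.5333 -114.4025   19.9546] q [-0.3     0.4857  1.6716  0.0008  0.9815 -0.365 ] open mm 53.45816581340356 F [ 0.023   0.3391 -1.0635]
toolx [ 0.0028 -0.0002 -1.    ] jaw yaw 3.701701938108563
shift in tool m [ 0.001  -0.0007 -0.0002]
turn [ 0.      0.0004 -0.0027] shift after turn [ 0.001  -0.0007 -0.0002]
turn [-3.1416  0.0043  0.0006] shift after turn [0.001  0.0007 0.0002]
```

View pics/side4.png

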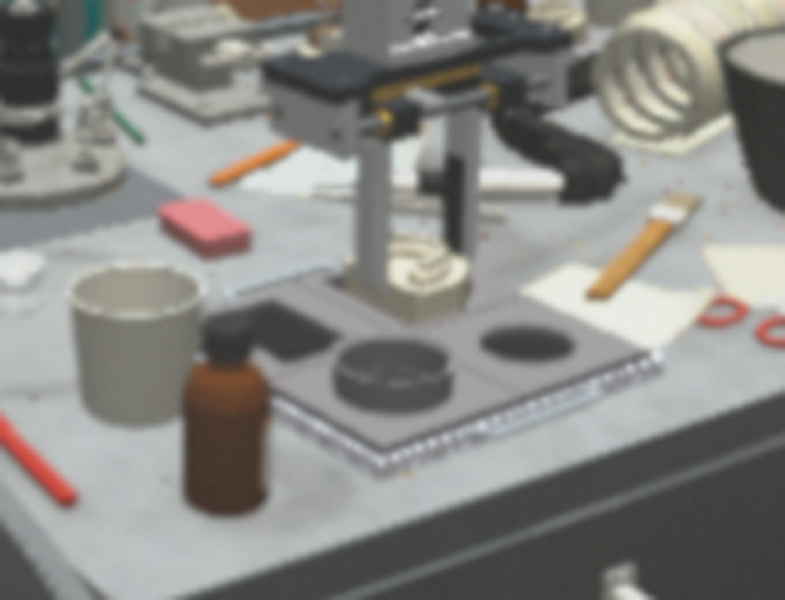

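Request:
{"name": "arm_command", "arguments": {"commands": [[[0,0,0],[0.002,0,0],0.04],[[0,0,0],[0,0,0],0.04],[[0,0,0],[0,0,0],0.04]]}}

```text
time_s: 10.85
eef_pos: [606.1, -114.6, 20.0]
orientation: [1.163, 1.235, -1.159]
ft_force: [-0.9, 0.2, -1.5]
opening: 0.57
```

```bash
python3 plan.py 604.8 -114.2 19 3.7
```

```text
t 10.85 pos [ 606.1011 -114.5683   20.0039] q [-0.2999  0.4855  1.6718  0.0007  0.9797 -0.365 ] open mm 53.60842474742763 F [-0.9095  0.224  -1.4831]
toolx [ 0.0045 -0.0008 -1.    ] jaw yaw 3.7048216846551947
shift in tool m [ 0.001  -0.0013 -0.0005]
turn [ 0.0001  0.001  -0.0044] shift after turn [ 0.001  -0.0013 -0.0005]
turn [-3.1415  0.0069  0.0016] shift after turn [0.001  0.0013 0.0005]
```

Request:
{"name": "arm_command", "arguments": {"commands": [[[0,0.001,-0.004],[0.003,-0.001,0],0.04],[[0,0,0],[0,0,0],0.04]]}}

```text
time_s: 11.05
eef_pos: [606.6, -114.8, 19.8]
orientation: [1.163, 1.236, -1.159]
ft_force: [-0.3, -0.7, -1.2]
opening: 0.57
```

```bash
python3 plan.py 604.8 -114.2 19 3.7
```

```text
t 11.05 pos [ 606.6303 -114.7529   19.8457] q [-0.3     0.4867  1.6701  0.0007  0.981  -0.3651] open mm 53.53640689049587 F [-0.2838 -0.7207 -1.1734]
toolx [ 0.0038 -0.0006 -1.    ] jaw yaw 3.7095327889243266
shift in tool m [ 0.0008 -0.0018 -0.0007]
turn [ 0.0002  0.0008 -0.0038] shift after turn [ 0.0008 -0.0018 -0.0007]
turn [-3.1414  0.0059  0.0013] shift after turn [0.0008 0.0018 0.0007]
```

Request:
{"name": "arm_command", "arguments": {"commands": [[[0,0,-0.004],[0.004,-0.001,0],0.04],[[0,0,0],[0.002,0,0],0.04]]}}

```text
time_s: 11.25
eef_pos: [606.9, -114.9, 19.1]
orientation: [1.161, 1.236, -1.16]
ft_force: [-4.1, 1.2, 10.0]
opening: 0.568
```

```bash
python3 plan.py 604.8 -114.2 19 3.7
```

```text
t 11.25 pos [ 606.9359 -114.9185   19.0571] q [-0.2993  0.4882  1.6697 -0.0008  0.9801 -0.364 ] open mm 53.363935567874634 F [-4.1185  1.2402 10.0059]
toolx [ 0.0032 -0.0017 -1.    ] jaw yaw 3.7348052163263405
shift in tool m [ 0.     -0.0021 -0.0009]
turn [ 0.0006  0.0019 -0.0031] shift after turn [ 0.0001 -0.0021 -0.0009]
turn [-3.141   0.0048  0.0029] shift after turn [0.0001 0.0021 0.0009]
```

Request:
{"name": "arm_command", "arguments": {"commands": [[[0,0,0],[0,0,0],0.06],[[0,0,0],[0,0,0],0.066],[[0,0,0],[0,0,0],0.07]]}}

```text
time_s: 11.55
eef_pos: [607.1, -115.1, 18.9]
orientation: [1.161, 1.235, -1.159]
ft_force: [-0.2, 0.2, -0.9]
opening: 0.734
```

Request:
{"name": "arm_command", "arguments": {"commands": [[[0,0,0],[-0.01,0,0],0.07],[[0,0,0],[-0.02,0,0],0.07],[[0,0,0],[-0.04,0,0],0.07],[[0,0,0],[-0.04,0,0],0.07],[[0,0,0],[-0.02,0,0],0.07],[[0,0,0],[0,0,0],0.07]]}}

```text
time_s: 12.15
eef_pos: [605.6, -114.7, 152.1]
orientation: [1.16, 1.241, -1.163]
ft_force: [-0.8, -0.3, 0.3]
opening: 0.742
```

```bash
python3 plan.py 562 41.5 100 -3.2; python3 look.py 5 side 230 160 400 290
```

```text
t 12.15 pos [ 605.6421 -114.6683  152.0978] q [-0.2994  0.3712  1.4971 -0.0009  1.2753 -0.364 ] open mm 69.76594656347548 F [-0.7642 -0.2971  0.3276]
toolx [-0.0021 -0.0002 -1.    ] jaw yaw 3.7157723681938166
shift in tool m [ 0.0522 -0.0333 -0.1587]
turn [0.1207 0.0002 0.0021] shift after turn [ 0.0521 -0.0523 -0.1535]
turn [-3.0209 -0.0032  0.0003] shift after turn [0.0521 0.0523 0.1535]
```

View pics/side5.png

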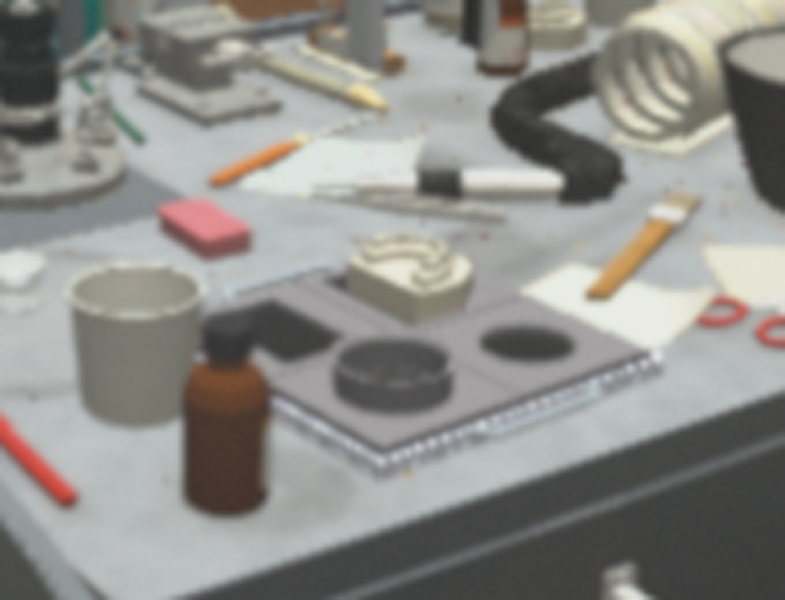

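Request:
{"name": "arm_command", "arguments": {"commands": [[[0.12,0,0],[0,0,0],0.07],[[0,0,0],[0.005,-0.012,-0.035],0.07],[[0,0,0],[0.01,-0.015,-0.045],0.07],[[0,0,0],[0.01,-0.015,-0.04],0.07],[[0,0,0],[0.005,-0.008,-0.02],0.07],[[0,0,0],[0,0,0],0.07],[[0,0,0],[0,0,0],0.07]]}}

```text
time_s: 12.9
eef_pos: [555.4, 31.7, 108.3]
orientation: [1.246, 1.195, -1.272]
ft_force: [0.7, -0.5, -0.0]
opening: 0.747
```

```bash
python3 plan.py 562 41.5 50 -3.2; python3 look.py 6 top 230 110 390 230
```

```text
t 12.9 pos [555.4335  31.7011 108.3052] q [-0.0679  0.3316  1.6781 -0.0003  1.1537 -0.0044] open mm 70.21072188408927 F [ 0.7486 -0.4888 -0.0373]
toolx [-0.0218  0.0012 -0.9998] jaw yaw -3.6286282601230684
shift in tool m [ 0.0582  0.0072 -0.0102]
turn [-0.0075  0.0001  0.0219] shift after turn [ 0.0583  0.006  -0.0102]
turn [ 3.1339  0.0343 -0.0001] shift after turn [ 0.0583 -0.006   0.0102]
```

View pics/top6.png

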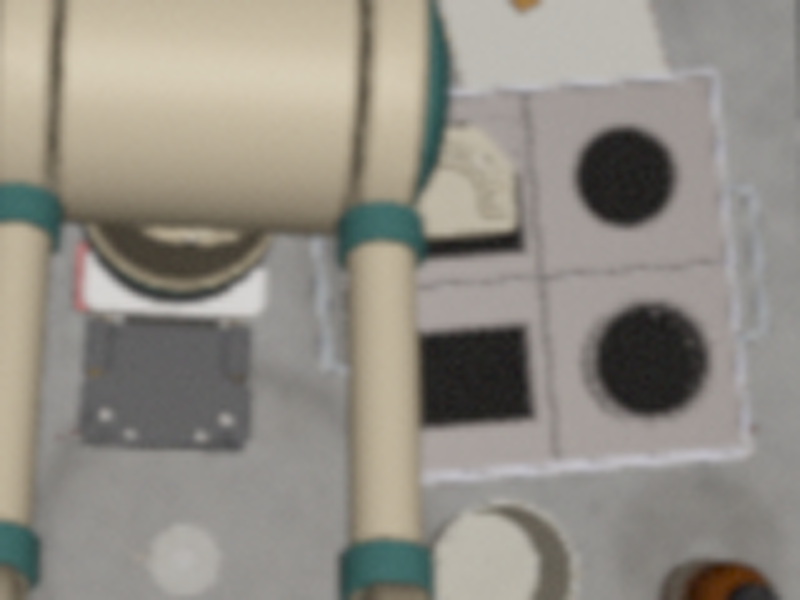

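Request:
{"name": "arm_command", "arguments": {"commands": [[[-0.007,0,0.022],[0.015,0.006,-0.01],0.07],[[0,0,0],[0.025,0,0],0.07],[[0,0,0],[0.01,0,0],0.07],[[0,0,0],[0,0,0],0.07],[[0,0,0],[0,0,0],0.07]]}}

```text
time_s: 13.45
eef_pos: [565.8, 35.4, 57.1]
orientation: [1.256, 1.174, -1.253]
ft_force: [-0.1, -0.6, -0.4]
opening: 0.744
```

```bash
python3 plan.py 562 41.5 11 -3.2
```

```text
t 13.45 pos [565.8107  35.4086  57.0864] q [-0.059   0.3829  1.7436 -0.002   1.011   0.0051] open mm 69.90112046941111 F [-0.0897 -0.6341 -0.362 ]
toolx [ 0.004  -0.0019 -1.    ] jaw yaw -3.6158171555851193
shift in tool m [ 0.0461 -0.0044 -0.0059]
turn [-0.0073  0.0017 -0.0041] shift after turn [ 0.0461 -0.0041 -0.0059]
turn [ 3.1343 -0.0064 -0.0027] shift after turn [0.0461 0.0041 0.0059]
```

Request:
{"name": "arm_command", "arguments": {"commands": [[[-0.007,0.002,-0.004],[0.012,-0.004,-0.006],0.07],[[0,0,0],[0.012,0,0],0.07],[[0,0,0],[0.005,0,0],0.07],[[0,0,0],[0,0,0],0.07],[[0,0,0],[0,0,0],0.07]]}}

```text
time_s: 13.95
eef_pos: [563.7, 41.3, 27.4]
orientation: [1.252, 1.18, -1.248]
ft_force: [-0.5, -0.6, -0.4]
opening: 0.744
```

```bash
python3 plan.py 562 41.5 11 -3.2
```

```text
t 13.95 pos [563.6879  41.3376  27.4295] q [-0.0502  0.4144  1.7816  0.0005  0.9424  0.0061] open mm 69.89449841893807 F [-0.5129 -0.6347 -0.3948]
toolx [ 0.0032  0.0002 -1.    ] jaw yaw -3.241398924783367
shift in tool m [ 0.0164 -0.0017 -0.0001]
turn [-0.0007 -0.0004 -0.0032] shift after turn [ 0.0164 -0.0017 -0.0001]
turn [ 3.1409 -0.005   0.0007] shift after turn [0.0164 0.0017 0.0001]
```

Request:
{"name": "arm_command", "arguments": {"commands": [[[0,0,-0.003],[0.008,-0.002,0],0.07],[[0,0,0],[0.006,0,0],0.07],[[0,0,0],[0,0,0],0.07],[[0,0,0],[0,0,0],0.07]]}}

```text
time_s: 14.35
eef_pos: [562.0, 41.6, 12.7]
orientation: [1.251, 1.182, -1.25]
ft_force: [-0.2, -0.3, -0.3]
opening: 0.744
```

```bash
python3 plan.py 562 41.5 11 -3.2
```

```text
t 14.35 pos [561.9554  41.5752  12.6824] q [-0.0499  0.4311  1.7996  0.0005  0.9099  0.0061] open mm 69.93386132129835 F [-0.1907 -0.2512 -0.3429]
toolx [ 0.001   0.0003 -1.    ] jaw yaw -3.223167297215397
shift in tool m [0.0017 0.     0.0001]
turn [-0.0004 -0.0004 -0.001 ] shift after turn [0.0017 0.     0.0001]
turn [ 3.1412 -0.0015  0.0006] shift after turn [ 0.0017 -0.     -0.0001]
```

Request:
{"name": "arm_command", "arguments": {"commands": [[[0,0,0],[0.003,0,0],0.07],[[0,0,0],[0,0,0],0.055],[[0,0,0],[0,0,0],0.04],[[0,0,0],[0,0,0],0.03],[[0,0,0],[0,0,0],0.025],[[0,0,0],[0,0,0],0.025],[[0,0,0],[0,0,0],0.025]], "newtons": 20}}

```text
time_s: 15.05
eef_pos: [562.5, 41.5, 10.0]
orientation: [1.252, 1.181, -1.249]
ft_force: [0.5, 0.0, -0.8]
opening: 0.376
```

```bash
python3 plan.py 562 41.5 11 -3.2
```

```text
t 15.05 pos [562.4866  41.519    9.9689] q [-0.0499  0.4345  1.8024  0.0005  0.9025  0.0061] open mm 35.300682834842064 F [ 0.5264  0.0266 -0.8397]
toolx [ 0.0022  0.0003 -1.    ] jaw yaw -3.2251576528438273
shift in tool m [-0.001  -0.0005  0.    ]
turn [-0.0004 -0.0004 -0.0022] shift after turn [-0.001  -0.0005  0.    ]
turn [ 3.1412 -0.0035  0.0006] shift after turn [-0.001   0.0005 -0.    ]
```

Request:
{"name": "arm_command", "arguments": {"commands": [[[0,0,0],[-0.008,0,0],0.025],[[0,0,0],[-0.02,0,0],0.025],[[0,0,0],[-0.03,0,0],0.025],[[0,0,0],[-0.02,0,0],0.025],[[-0.06,0,0],[0,0,0],0.025],[[-0.06,0,0],[0,0,0],0.025],[[0,0,0],[0,0,0],0.025]]}}

```text
time_s: 15.75
eef_pos: [562.0, 41.5, 93.8]
orientation: [1.161, 1.239, -1.157]
ft_force: [1.0, -0.3, -0.9]
opening: 0.373
```

```bash
python3 plan.py 509.4 -120.1 90 3.7
```

```text
t 15.75 pos [562.0145  41.5427  93.8125] q [-0.0499  0.3419  1.7028  0.0004  1.0943 -0.1179] open mm 35.08201155237326 F [ 0.9659 -0.2587 -0.8978]
toolx [ 0.0026  0.0003 -1.    ] jaw yaw 3.8819807325302795
shift in tool m [ 0.0036 -0.0634  0.1577]
turn [ 0.0032 -0.0001 -0.0026] shift after turn [ 0.0038 -0.0629  0.1579]
turn [-3.1384  0.0041 -0.0001] shift after turn [ 0.0038  0.0629 -0.1579]
```

Request:
{"name": "arm_command", "arguments": {"commands": [[[0.003,0,-0.003],[0,-0.008,0.02],0.025],[[0,0,0],[0,-0.014,0.035],0.025],[[0,0,0],[0,-0.018,0.045],0.025],[[0,0,0],[0,-0.012,0.03],0.025],[[0,0,0],[0,-0.005,0.012],0.025],[[0,0,0],[0,0,0],0.025],[[0,0,0],[0,0,0],0.025]]}}

```text
time_s: 16.45
eef_pos: [513.6, -106.2, 94.7]
orientation: [1.168, 1.236, -1.164]
ft_force: [0.4, -0.2, -0.4]
opening: 0.372
```

```bash
python3 plan.py 509.4 -120.1 40 3.7
```

```text
t 16.45 pos [ 513.634  -106.1821   94.717 ] q [-0.3384  0.2885  1.7839  0.0027  1.0682 -0.3984] open mm 34.97175475944205 F [ 0.3983 -0.1689 -0.4286]
toolx [ 0.0018  0.0019 -1.    ] jaw yaw 3.3663233554124834
shift in tool m [ 0.0547 -0.0051  0.0137]
turn [-0.0058 -0.0018 -0.0019] shift after turn [ 0.0547 -0.0051  0.0136]
turn [ 3.1358 -0.003   0.0028] shift after turn [ 0.0547  0.0051 -0.0136]
```

Request:
{"name": "arm_command", "arguments": {"commands": [[[-0.006,-0.002,-0.002],[0.015,-0.005,0.013],0.025],[[0,0,0],[0.02,0,0],0.025],[[0,0,0],[0.01,0,0],0.025],[[0,0,0],[0,0,0],0.025],[[0,0,0],[0,0,0],0.025]]}}

```text
time_s: 16.95
eef_pos: [512.9, -113.7, 49.3]
orientation: [1.16, 1.24, -1.154]
ft_force: [0.0, -0.4, -1.6]
opening: 0.373
```

```bash
python3 plan.py 509.4 -120.1 19 3.7
```

```text
t 16.95 pos [ 512.9109 -113.7417   49.3454] q [-0.3529  0.3389  1.8428  0.0035  0.9574 -0.4248] open mm 35.069054548125266 F [ 0.0248 -0.3943 -1.6152]
toolx [ 0.0033  0.0018 -1.    ] jaw yaw 4.004908868437838
shift in tool m [ 0.0303 -0.0041  0.0061]
turn [ 0.0053 -0.0016 -0.0034] shift after turn [ 0.0303 -0.0039  0.0061]
turn [-3.1363  0.0054 -0.0025] shift after turn [ 0.0303  0.0039 -0.0061]
```

Request:
{"name": "arm_command", "arguments": {"commands": [[[0.005,-0.002,-0.003],[0.004,-0.004,0.007],0.025],[[0,0,0],[0.004,0,0],0.025],[[0,0,0],[0,0,0],0.025],[[0,0,0],[0,0,0],0.025]]}}

```text
time_s: 17.35
eef_pos: [510.8, -121.2, 42.5]
orientation: [1.161, 1.236, -1.159]
ft_force: [-0.2, -0.2, -0.6]
opening: 0.375
```

```bash
python3 plan.py 509.4 -120.1 19 3.7;python3 look.py 7 side 230 160 400 290
```

```text
t 17.35 pos [ 510.835  -121.1953   42.4549] q [-0.3653  0.3462  1.8528 -0.0004  0.9387 -0.4309] open mm 35.29214458410556 F [-0.2375 -0.2121 -0.5762]
toolx [ 0.0035 -0.0017 -1.    ] jaw yaw 3.7711221683045233
shift in tool m [ 0.0234 -0.0014 -0.0012]
turn [ 0.0012  0.0019 -0.0034] shift after turn [ 0.0235 -0.0014 -0.0012]
turn [-3.1403  0.0054  0.003 ] shift after turn [0.0235 0.0014 0.0012]
```

View pics/side7.png

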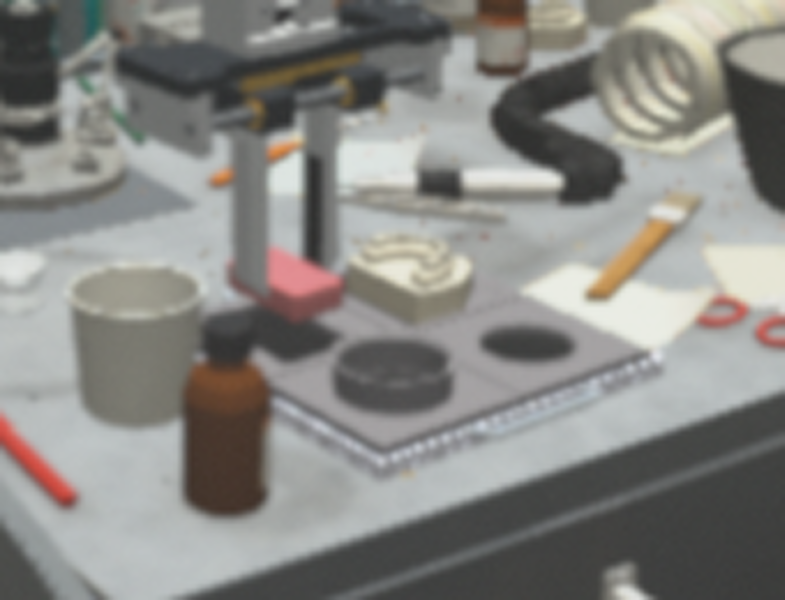

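Wax held level (crop ~(290,285)) over the rectangular well. Lowering.

Request:
{"name": "arm_command", "arguments": {"commands": [[[0,0.002,-0.003],[0.006,-0.001,-0.001],0.025],[[0,0,0],[0.006,0,0],0.025],[[0,0,0],[0.004,0,0],0.025],[[0,0,0],[0,0,0],0.025],[[0,0,0],[0,0,0],0.025]]}}

```text
time_s: 17.9
eef_pos: [509.6, -120.2, 25.1]
orientation: [1.161, 1.24, -1.161]
ft_force: [0.2, 0.3, -1.2]
opening: 0.371
```

```bash
python3 plan.py 509.4 -120.1 18 3.7
```

```text
t 17.9 pos [ 509.6085 -120.2452   25.0504] q [-0.365   0.368   1.8732  0.0005  0.9005 -0.4307] open mm 34.88901724288924 F [ 0.2133  0.3159 -1.2466]
toolx [ 0.0001  0.0004 -1.    ] jaw yaw 3.745817773596151
shift in tool m [ 0.0071 -0.0002 -0.0002]
turn [ 0.0008 -0.0004 -0.0001] shift after turn [ 0.0071 -0.0002 -0.0002]
turn [-3.1408  0.0002 -0.0006] shift after turn [0.0071 0.0002 0.0002]
```

Request:
{"name": "arm_command", "arguments": {"commands": [[[0,0,0],[0.004,0,0],0.025],[[0,0,0],[0.003,0,0],0.025],[[0,0,0],[0,0,0],0.025]]}}

```text
time_s: 18.2
eef_pos: [510.0, -120.4, 17.9]
orientation: [1.161, 1.239, -1.16]
ft_force: [-0.8, 0.1, 0.9]
opening: 0.375
```

```bash
python3 plan.py 509.4 -120.1 18 3.7
```

```text
t 18.2 pos [ 510.0004 -120.3965   17.9142] q [-0.3649  0.3773  1.8812  0.0005  0.8823 -0.4307] open mm 35.239642994038306 F [-0.819   0.1398  0.9198]
toolx [ 0.0009  0.     -1.    ] jaw yaw 3.7501337889393715
shift in tool m [-0.0001 -0.0006 -0.0003]
turn [ 0.0009  0.     -0.0009] shift after turn [-0.0001 -0.0006 -0.0003]
turn [-3.1407  0.0015  0.    ] shift after turn [-0.0001  0.0006  0.0003]
```

Request:
{"name": "arm_command", "arguments": {"commands": [[[0,0,0],[0.001,0,0],0.025],[[0,0,0],[0,0,0],0.04],[[0,0,0],[0,0,0],0.048],[[0,0,0],[0,0,0],0.055]]}}

```text
time_s: 18.6
eef_pos: [510.7, -120.6, 18.4]
orientation: [1.161, 1.237, -1.159]
ft_force: [-0.2, -0.2, -1.0]
opening: 0.56
```

Request:
{"name": "arm_command", "arguments": {"commands": [[[0,0,0],[-0.01,0,0],0.055],[[0,0,0],[-0.02,0,0],0.055],[[0,0,0],[-0.03,0,0],0.07],[[0,0,0],[-0.03,0,0],0.07],[[0,0,0],[-0.01,0,0],0.07],[[0,0,0],[0,0,0],0.07]]}}

```text
time_s: 19.2
eef_pos: [510.0, -120.4, 123.0]
orientation: [1.161, 1.238, -1.16]
ft_force: [-0.6, 0.4, -0.7]
opening: 0.744
```

```bash
python3 plan.py 419.5 21.3 100 3.7;python3 look.py 8 side 230 160 400 290
```

```text
t 19.2 pos [ 509.9973 -120.3801  122.9725] q [-0.3649  0.2607  1.7443  0.0005  1.1355 -0.4306] open mm 69.9656802873144 F [-0.5722  0.3592 -0.7344]
toolx [ 0.0013 -0.     -1.    ] jaw yaw 3.751577138437942
shift in tool m [ 0.0229 -0.0811 -0.1473]
turn [ 0.0009  0.0001 -0.0012] shift after turn [ 0.023  -0.0812 -0.1472]
turn [-3.1407  0.002   0.0002] shift after turn [0.023  0.0812 0.1472]
```

View pics/side8.png

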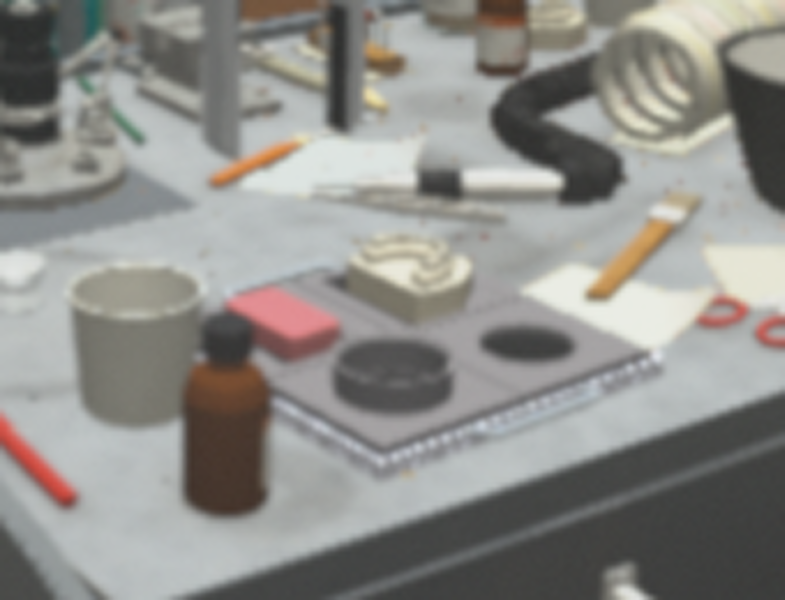

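Request:
{"name": "arm_command", "arguments": {"commands": [[[0,0,0],[0,-0.014,-0.025],0.07],[[0,0,0],[0,-0.022,-0.04],0.07],[[0,0,0],[0,-0.025,-0.045],0.07],[[0,0,0],[0,-0.014,-0.026],0.07],[[0,0,0],[0,0,0],0.07],[[0,0,0],[0,0,0],0.07]]}}

```text
time_s: 19.85
eef_pos: [419.1, 13.3, 113.9]
orientation: [1.159, 1.249, -1.171]
ft_force: [-0.5, -0.0, -0.4]
opening: 0.745
```

```bash
python3 plan.py 419.5 21.3 60 3.7;python3 look.py 9 top 230 110 390 230
python3 - <<'E'
import sys; sys.argv=['','top9.npz']
from meas import *
m=big(roi(252,205,284,240)&(c[...,2]>8)&(c[...,2]<40)); print('dish',circ(m,27),m.sum())
E
```

```text
t 19.85 pos [419.1118  13.2699 113.9223] q [-0.135   0.1269  1.9507  0.0005  1.0769 -0.1981] open mm 70.04901411383597 F [-0.5339 -0.0058 -0.4095]
toolx [-0.0127  0.0022 -0.9999] jaw yaw 3.60222821415264
shift in tool m [ 0.0539  0.0016 -0.0078]
turn [-0.0017 -0.003   0.0126] shift after turn [ 0.0539  0.0009 -0.008 ]
turn [3.1398 0.0197 0.0047] shift after turn [ 0.0539 -0.0009  0.008 ]Traceback (most recent call last):
  File "<stdin>", line 3, in <module>
  File "meas.py", line 10, in big
    return l==1+np.argmax(st[1:,4])
                ~~~~~~~~~^^^^^^^^^^
    return _wrapfunc(a, 'argmax', axis=axis, out=out, **kwds)
    return bound(*args, **kwds)
ValueError: attempt to get argmax of an empty sequence
```

View pics/top9.png

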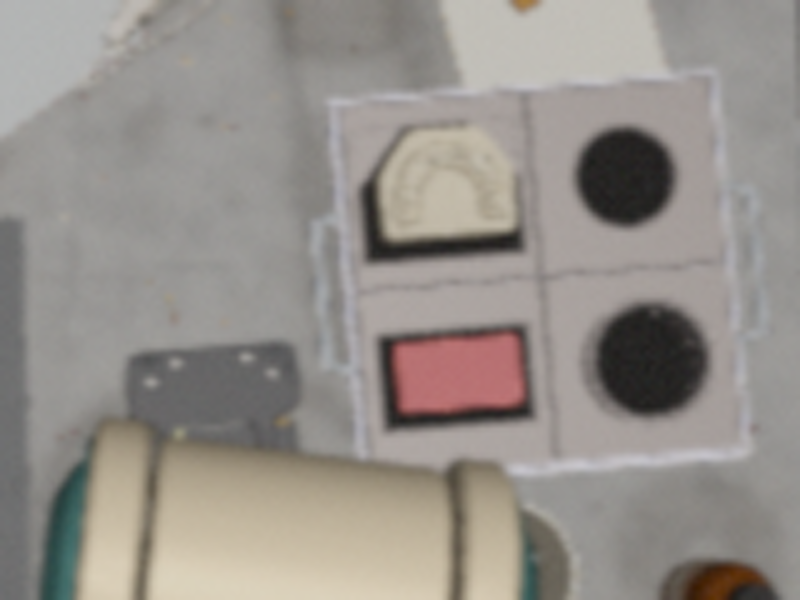

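```bash
cat > chk.py <<'E'
from meas import *
def plane(m):
    P=c[m];A=np.c_[P[:,0]-P[:,0].mean(),P[:,1]-P[:,1].mean(),np.ones(len(P))];k=np.linalg.lstsq(A,P[:,2],rcond=None)[0]
    return 'z %.1f tilt deg %.1f %.1f'%(k[2],*np.rad2deg(np.arctan(k[:2])))
m=big(roi(296,168,345,202)&(S>60)&((H>165)|(H<8))); print('wax',rect(m,27),plane(cv2.erode(m.astype(np.uint8),np.ones((3,3)))>0))
m=big(roi(296,130,338,166)&(c[...,2]>24)); print('model',rect(m,29),np.percentile(c[m][:,2],[20,50,95]),plane(m))
mm=roi(296,110,400,205)&(c[...,2]>12)&(c[...,2]<20); print('insert top',np.median(c[mm][:,2]))
mm=roi(345,135,366,158)&(V<60); print('dish well floor',np.median(c[mm][:,2]))
E
python3 chk.py top9.npz
```

```text
wax [ 510.6 -119.2   40.    68.5    3.8] z 26.5 tilt deg 1.1 1.2
model [ 607.7 -114.7   54.3   67.     2.9] [29.41458356 30.95726588 42.09635675] z 33.1 tilt deg 2.9 0.4
insert top 15.787919082051303
dish well floor 9.30177593247572
```

Request:
{"name": "arm_command", "arguments": {"commands": [[[-0.002,-0.003,0.012],[0.015,0.001,-0.008],0.07],[[0,0,0],[0.02,0,0],0.07],[[0,0,0],[0.01,0,0],0.07],[[0,0,0],[0,0,0],0.07],[[0,0,0],[0,0,0],0.07]]}}

```text
time_s: 20.4
eef_pos: [425.0, 16.1, 66.2]
orientation: [1.165, 1.234, -1.166]
ft_force: [0.2, -0.5, -0.2]
opening: 0.745
```

```bash
python3 plan.py 419.5 21.3 11 3.7;python3 look.py 10 side 180 180 330 290
```

```text
t 20.4 pos [425.0131  16.052   66.1872] q [-0.1245  0.1863  2.0216 -0.0022  0.9322 -0.1813] open mm 70.03392045476225 F [ 0.1987 -0.4577 -0.2183]
toolx [ 0.0011 -0.002  -1.    ] jaw yaw 3.3311482031886066
shift in tool m [ 0.0552 -0.0053 -0.0057]
turn [-0.0064  0.002  -0.001 ] shift after turn [ 0.0552 -0.0052 -0.0056]
turn [ 3.1352 -0.0016 -0.0032] shift after turn [0.0552 0.0052 0.0056]
```

View pics/side10.png

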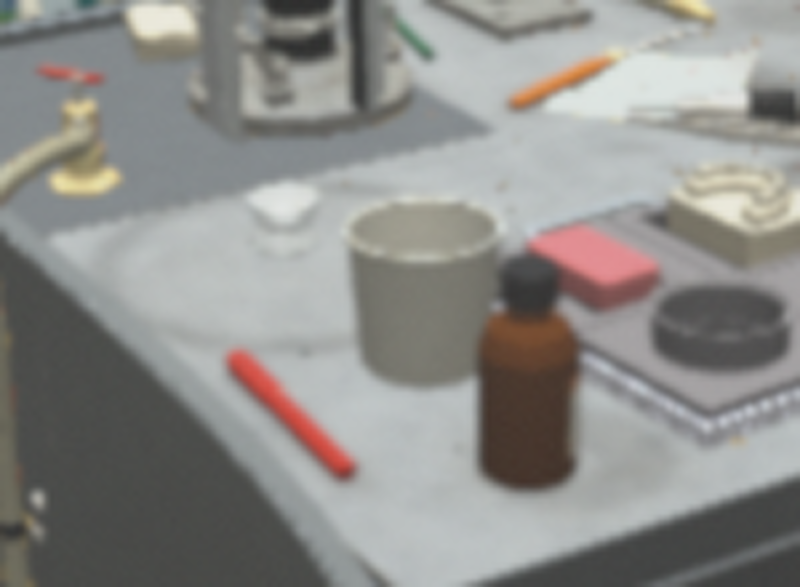

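Request:
{"name": "arm_command", "arguments": {"commands": [[[-0.006,0.002,-0.001],[0.015,-0.005,-0.006],0.07],[[0,0,0],[0.015,0,0],0.07],[[0,0,0],[0.008,0,0],0.07],[[0,0,0],[0,0,0],0.07],[[0,0,0],[0,0,0],0.07]]}}

```text
time_s: 20.95
eef_pos: [424.7, 19.7, 29.9]
orientation: [1.166, 1.231, -1.159]
ft_force: [0.3, -1.3, 0.3]
opening: 0.744
```

```bash
python3 plan.py 419.5 21.3 11 3.7
```

```text
t 20.95 pos [424.7167  19.6549  29.9141] q [-0.1174  0.2349  2.0774 -0.0005  0.8211 -0.1788] open mm 69.9201561331088 F [ 0.3222 -1.3243  0.3133]
toolx [ 0.008  -0.0013 -1.    ] jaw yaw 3.5410187802418576
shift in tool m [ 0.0189 -0.0053 -0.002 ]
turn [-0.0028  0.0018 -0.0079] shift after turn [ 0.0189 -0.0051 -0.002 ]
turn [ 3.1388 -0.0124 -0.0029] shift after turn [0.0189 0.0051 0.002 ]
```

Request:
{"name": "arm_command", "arguments": {"commands": [[[-0.003,0.002,-0.008],[0.006,-0.004,-0.002],0.07],[[0,0,0],[0.006,0,0],0.07],[[0,0,0],[0.004,0,0],0.07],[[0,0,0],[0,0,0],0.07],[[0,0,0],[0,0,0],0.07]]}}

```text
time_s: 21.45
eef_pos: [421.8, 21.3, 14.0]
orientation: [1.162, 1.237, -1.16]
ft_force: [-0.3, 0.9, -0.4]
opening: 0.747
```

```bash
python3 plan.py 419.5 21.3 11 3.7
```

```text
t 21.45 pos [421.7677  21.319   13.9563] q [-0.1147  0.2593  2.0995  0.0002  0.7803 -0.1799] open mm 70.22985968747288 F [-0.3212  0.8967 -0.3875]
toolx [ 0.0024 -0.0001 -1.    ] jaw yaw 3.7278865060808757
shift in tool m [ 0.003  -0.0023 -0.0001]
turn [ 0.0005  0.0003 -0.0024] shift after turn [ 0.003  -0.0023 -0.0001]
turn [-3.1411  0.0037  0.0004] shift after turn [0.003  0.0023 0.0001]
```

Request:
{"name": "arm_command", "arguments": {"commands": [[[0,0,-0.002],[0.003,-0.003,0],0.07],[[0,0,0],[0,0,0],0.06],[[0,0,0],[0,0,0],0.05],[[0,0,0],[0,0,0],0.042],[[0,0,0],[0,0,0],0.036],[[0,0,0],[0,0,0],0.03],[[0,0,0],[0,0,0],0.03]], "newtons": 12}}

```text
time_s: 22.15
eef_pos: [418.8, 21.1, 11.1]
orientation: [1.161, 1.238, -1.161]
ft_force: [-0.5, -0.5, -0.4]
opening: 0.369
```

```bash
python3 plan.py 419.5 21.3 11 3.7
```

```text
t 22.15 pos [418.8315  21.0866  11.0551] q [-0.1157  0.2611  2.1081 -0.0003  0.7712 -0.1806] open mm 34.72827737871333 F [-0.4535 -0.4802 -0.4113]
toolx [ 0.0011 -0.0004 -1.    ] jaw yaw 3.7283209227632677
shift in tool m [ 0.0001  0.0007 -0.0002]
turn [ 0.0005  0.0004 -0.0011] shift after turn [ 0.0001  0.0007 -0.0002]
turn [-3.1411  0.0017  0.0007] shift after turn [ 0.0001 -0.0007  0.0002]
```

Request:
{"name": "arm_command", "arguments": {"commands": [[[0,0,0],[0,0,0],0.03],[[0,0,0],[-0.008,0,0],0.03],[[0,0,0],[-0.015,0,0],0.03],[[0,0,0],[-0.025,0,0],0.03],[[0,0,0],[-0.03,0,0],0.03],[[0,0,0],[-0.015,0,0],0.03],[[0,0,0],[0,0,0],0.03]]}}

```text
time_s: 22.85
eef_pos: [418.1, 21.2, 109.1]
orientation: [1.161, 1.239, -1.161]
ft_force: [0.7, 1.2, -0.6]
opening: 0.367
```

```bash
python3 plan.py 610.9 -209.4 100 3.7;python3 look.py 11 side 180 160 330 270
```

```text
t 22.85 pos [418.0555  21.2043 109.1491] q [-0.1157  0.1241  1.9683 -0.0003  1.0495 -0.1806] open mm 34.50506908004859 F [ 0.7302  1.2027 -0.6148]
toolx [-0.0003 -0.0002 -1.    ] jaw yaw 3.729490519233503
shift in tool m [0.0091 0.1774 0.2427]
turn [0.0005 0.0002 0.0003] shift after turn [0.0091 0.1776 0.2426]
turn [-3.1411 -0.0005  0.0002] shift after turn [ 0.0091 -0.1776 -0.2426]
```

View pics/side11.png

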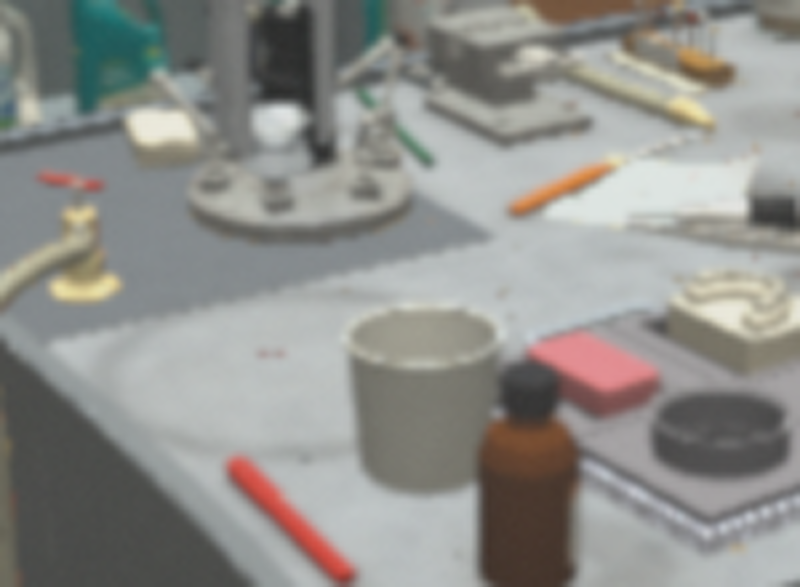

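Request:
{"name": "arm_command", "arguments": {"commands": [[[0,0,0],[0,0.012,0.016],0.03],[[0,0,0],[0,0.02,0.028],0.03],[[0,0,0],[0,0.028,0.038],0.03],[[0,0,0],[0,0.028,0.038],0.03],[[0,0,0],[0,0.028,0.038],0.03],[[0,0,0],[0,0.025,0.035],0.03],[[0,0,0],[0,0.015,0.02],0.03],[[0,0,0],[0,0,0],0.03]]}}

```text
time_s: 23.7
eef_pos: [585.9, -186.2, 95.9]
orientation: [1.156, 1.257, -1.168]
ft_force: [0.0, 0.5, -0.9]
opening: 0.372
```

Request:
{"name": "arm_command", "arguments": {"commands": [[[0,0,0],[0,0,0],0.03],[[0,0,0],[0,0,0],0.03]]}}

```text
time_s: 23.9
eef_pos: [583.3, -184.9, 93.0]
orientation: [1.156, 1.264, -1.171]
ft_force: [-0.1, -0.3, -1.4]
opening: 0.37
```

```bash
python3 plan.py 610.9 -209.4 100 3.7
```

```text
t 23.9 pos [ 583.2775 -184.8845   93.043 ] q [-0.4201  0.4226  1.5709 -0.0009  1.1725 -0.4865] open mm 34.73702032277583 F [-0.1154 -0.3353 -1.3621]
toolx [-0.0227  0.0093 -0.9997] jaw yaw 3.8308047468309963
shift in tool m [-0.0078  0.0258  0.0262]
turn [ 0.0022 -0.0107  0.022 ] shift after turn [-0.007   0.026   0.0262]
turn [-3.1392 -0.0346 -0.0168] shift after turn [-0.007  -0.026  -0.0262]
```

Request:
{"name": "arm_command", "arguments": {"commands": [[[0.002,-0.011,0.022],[0,0.014,0.014],0.03],[[0,0,0],[0.005,0.007,0.009],0.03],[[0,0,0],[0.015,0,0],0.03],[[0,0,0],[0.01,0,0],0.03],[[0,0,0],[0,0,0],0.03],[[0,0,0],[0,0,0],0.03]]}}

```text
time_s: 24.5
eef_pos: [607.0, -205.7, 61.8]
orientation: [1.159, 1.238, -1.157]
ft_force: [-1.2, -0.4, -0.8]
opening: 0.372
```

```bash
python3 plan.py 610.9 -209.4 45 3.7
```

```text
t 24.5 pos [ 607.0009 -205.6507   61.8432] q [-0.4351  0.4748  1.5663 -0.0001  1.0973 -0.5033] open mm 34.950072047933524 F [-1.1746 -0.3918 -0.8278]
toolx [ 0.0028 -0.0014 -1.    ] jaw yaw 3.911935132200236
shift in tool m [0.0169 0.0036 0.004 ]
turn [ 0.0037  0.0016 -0.0027] shift after turn [0.0168 0.0036 0.004 ]
turn [-3.1379  0.0043  0.0025] shift after turn [ 0.0168 -0.0036 -0.004 ]
```

Request:
{"name": "arm_command", "arguments": {"commands": [[[0.004,0.002,-0.003],[0.006,0.004,0.004],0.03],[[0,0,0],[0.006,0,0],0.03],[[0,0,0],[0.003,0,0],0.03],[[0,0,0],[0,0,0],0.03],[[0,0,0],[0,0,0],0.03]]}}

```text
time_s: 25.0
eef_pos: [612.5, -210.0, 46.7]
orientation: [1.162, 1.238, -1.161]
ft_force: [1.0, -0.3, -0.6]
opening: 0.37
```

```bash
python3 plan.py 610.9 -209.4 20 3.7; python3 look.py 12 side 260 170 400 280
```

```text
t 25.0 pos [ 612.522  -209.9693   46.7212] q [-0.4378  0.4985  1.5661  0.0003  1.0756 -0.5021] open mm 34.81660675484079 F [ 1.0016 -0.2632 -0.5743]
toolx [ 0.0013 -0.0004 -1.    ] jaw yaw 3.677919038874488
shift in tool m [ 0.0267 -0.0016 -0.0007]
turn [-0.0004  0.0004 -0.0013] shift after turn [ 0.0267 -0.0016 -0.0007]
turn [ 3.1412 -0.0021 -0.0007] shift after turn [0.0267 0.0016 0.0007]
```

View pics/side12.png

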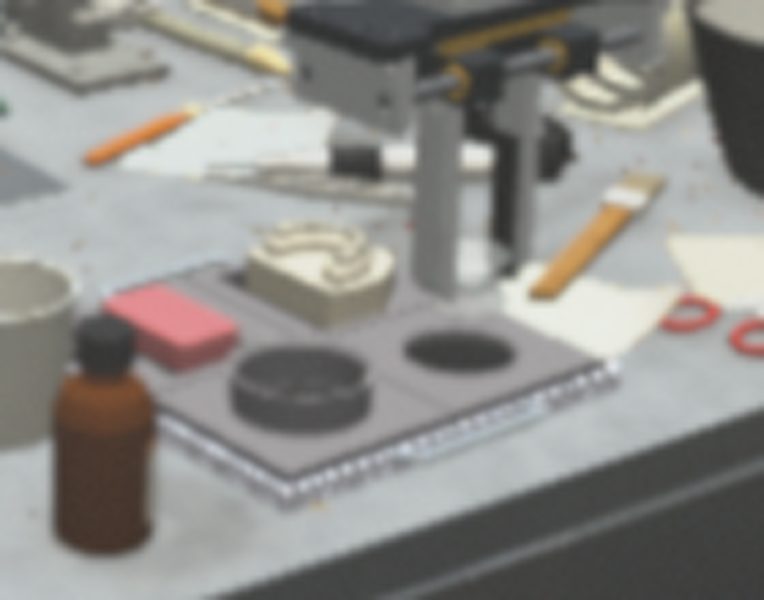

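Request:
{"name": "arm_command", "arguments": {"commands": [[[0,0,-0.001],[0.008,-0.001,-0.001],0.03],[[0,0,0],[0.007,0,0],0.03],[[0,0,0],[0.004,0,0],0.03],[[0,0,0],[0,0,0],0.03],[[0,0,0],[0,0,0],0.03]]}}

```text
time_s: 25.55
eef_pos: [611.1, -208.7, 26.1]
orientation: [1.161, 1.239, -1.162]
ft_force: [1.0, -0.6, 0.7]
opening: 0.371
```

```bash
python3 plan.py 610.9 -209.4 19 3.7
```

```text
t 25.55 pos [ 611.0649 -208.724    26.092 ] q [-0.4367  0.5172  1.5919 -0.0003  1.0324 -0.5008] open mm 34.86950752096425 F [ 0.9691 -0.5581  0.7131]
toolx [ 0.     -0.0003 -1.    ] jaw yaw 3.6877500604818274
shift in tool m [ 0.0071 -0.0002  0.0007]
turn [-0.0002  0.0003  0.    ] shift after turn [ 0.0071 -0.0002  0.0007]
turn [ 3.1414  0.     -0.0005] shift after turn [ 0.0071  0.0002 -0.0007]
```

Request:
{"name": "arm_command", "arguments": {"commands": [[[0,0,0],[0.004,0,0],0.03],[[0,0,0],[0.003,0,0],0.03],[[0,0,0],[0,0,0],0.03],[[0,0,0],[0,0,0],0.03]]}}

```text
time_s: 25.95
eef_pos: [611.6, -209.0, 19.0]
orientation: [1.162, 1.238, -1.161]
ft_force: [-0.1, -0.6, 0.9]
opening: 0.37
```

```bash
python3 plan.py 610.9 -209.4 19 3.7
```

```text
t 25.95 pos [ 611.5708 -208.951    19.0353] q [-0.4367  0.5245  1.599  -0.0003  1.0167 -0.5008] open mm 34.79953250482346 F [-0.0914 -0.5749  0.9177]
toolx [ 0.0011 -0.0008 -1.    ] jaw yaw 3.6872784965459378
shift in tool m [ 0.     -0.0007  0.0004]
turn [-0.0002  0.0009 -0.0011] shift after turn [ 0.     -0.0007  0.0004]
turn [ 3.1414 -0.0017 -0.0014] shift after turn [ 0.      0.0007 -0.0004]
```

Request:
{"name": "arm_command", "arguments": {"commands": [[[0,0,0],[0.002,0,0],0.03],[[0,0,0],[0.001,0,0],0.03]]}}

```text
time_s: 26.15
eef_pos: [611.6, -209.0, 18.9]
orientation: [1.161, 1.237, -1.161]
ft_force: [-1.6, 0.1, 3.4]
opening: 0.368
```

```bash
python3 plan.py 610.9 -209.4 19 3.7
```

```text
t 26.15 pos [ 611.6178 -209.0257   18.8558] q [-0.4366  0.5244  1.5998 -0.0005  1.0152 -0.5008] open mm 34.60064264262571 F [-1.6235  0.0827  3.3947]
toolx [ 0.0018 -0.0013 -1.    ] jaw yaw 3.6925425685360915
shift in tool m [-0.0001 -0.0007  0.0003]
turn [-0.0001  0.0014 -0.0017] shift after turn [-0.0001 -0.0007  0.0003]
turn [ 3.1415 -0.0027 -0.0023] shift after turn [-0.0001  0.0007 -0.0003]
```

Seated (force up). Release and rise.

Request:
{"name": "arm_command", "arguments": {"commands": [[[0,0,0],[0,0,0],0.04],[[0,0,0],[0,0,0],0.048],[[0,0,0],[0,0,0],0.055],[[0,0,0],[-0.01,0,0],0.06],[[0,0,0],[-0.03,0,0],0.07],[[0,0,0],[-0.04,0,0],0.08],[[0,0,0],[-0.04,0,0],0.08],[[0,0,0],[-0.02,0,0],0.08]]}}

```text
time_s: 26.95
eef_pos: [609.3, -207.9, 161.0]
orientation: [1.161, 1.245, -1.165]
ft_force: [0.1, -0.3, 0.9]
opening: 0.849
```

```bash
python3 plan.py 394.3 -246.4 170 3.7; python3 look.py 13 side 260 170 400 280
```

```text
t 26.95 pos [ 609.2884 -207.9478  160.9852] q [-0.4367  0.4079  1.415  -0.0004  1.3249 -0.5009] open mm 79.76923695956256 F [ 0.0809 -0.292   0.9432]
toolx [-0.0058  0.0023 -1.    ] jaw yaw 3.684952293896917
shift in tool m [-0.0078 -0.2171  0.0245]
turn [-0.0003 -0.0026  0.0057] shift after turn [-0.009  -0.217   0.0245]
turn [3.1413 0.0089 0.0041] shift after turn [-0.009   0.217  -0.0245]
```

View pics/side13.png

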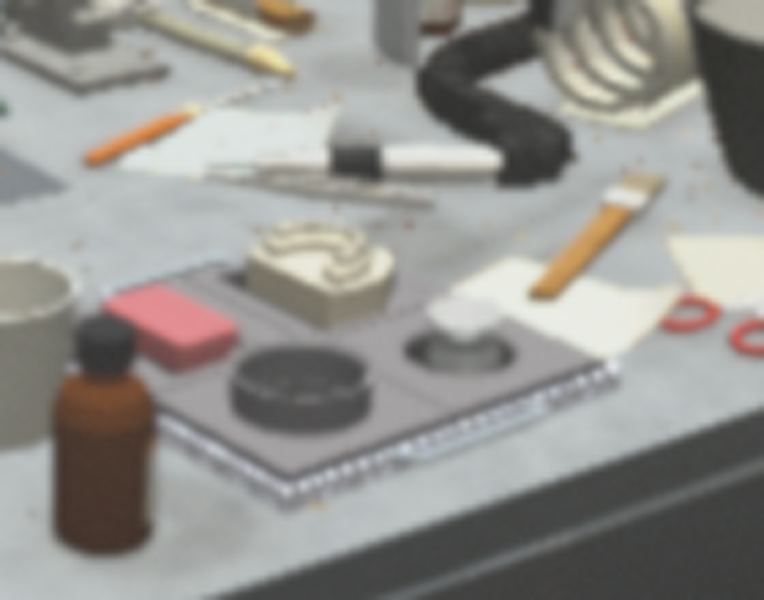

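Request:
{"name": "arm_command", "arguments": {"commands": [[[0,-0.003,0.006],[-0.001,-0.025,0.003],0.08],[[0,0,0],[-0.001,-0.035,0.004],0.08],[[0,0,0],[-0.001,-0.04,0.005],0.08],[[0,0,0],[-0.001,-0.04,0.004],0.08],[[0,0,0],[-0.001,-0.035,0.004],0.08],[[0,0,0],[-0.001,-0.02,0.002],0.08],[[0,0,0],[0,0,0],0.08],[[0,0,0],[0,0,0],0.08]]}}

```text
time_s: 27.8
eef_pos: [411.8, -243.1, 167.5]
orientation: [1.162, 1.23, -1.156]
ft_force: [-0.4, -0.2, 0.8]
opening: 0.849
```

```bash
python3 plan.py 394.3 -246.4 110 3.7; python3 look.py 14 top 270 110 410 260
```

```text
t 27.8 pos [ 411.7962 -243.1011  167.5112] q [-0.681   0.151   1.7707  0.0027  1.2106 -0.7478] open mm 79.83967578561203 F [-0.3655 -0.2281  0.7913]
toolx [ 0.0087 -0.0038 -1.    ] jaw yaw 3.772899153919062
shift in tool m [ 0.0574 -0.0182  0.0019]
turn [ 0.0013  0.0044 -0.0084] shift after turn [ 0.0575 -0.0177  0.0022]
turn [-3.1403  0.0132  0.0069] shift after turn [ 0.0575  0.0177 -0.0022]
```

View pics/top14.png

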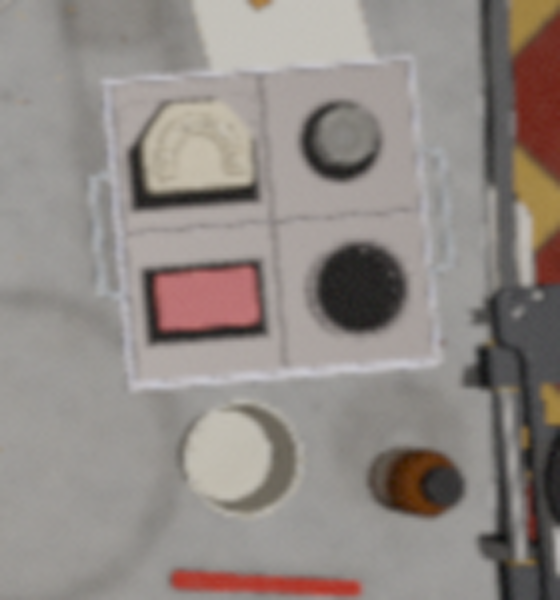

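```bash
python3 chk.py top14.npz
python3 - <<'E'
import sys; sys.argv=['','top14.npz']
from meas import *
m=big(roi(355,210,390,250)&(c[...,2]>88)&(c[...,2]<110)); print('cap',circ(m,95),np.median(c[m],0))
m=big(roi(340,130,372,160)&(c[...,2]>20)&(c[...,2]<60)); print('dish',circ(m,35),np.median(c[m],0))
c0=np.load('ctop.npy'); 
mm=roi(384,120,410,270)&(c0[...,2]>12); print('tall right',c0[mm][np.argsort(-c0[mm][:,2])[:5]])
E
```

```text
wax [ 510.6 -119.5   40.    68.5    3.8] z 26.7 tilt deg 0.6 0.9
model [ 607.5 -114.1   54.1   67.9    4.3] [29.36703206 30.79036323 42.15320842] z 33.2 tilt deg 2.0 -0.4
insert top 15.677325523541867
dish well floor 9.640729824215668
cap [ 394.2 -246.5   22.4   22.9  170.9] [ 394.73000539 -245.7427309    95.11961697]
dish [ 612.4 -209.6   32.8   37.1   13.2] [ 613.38662422 -211.3344554    31.87014888]
tall right [[ 392.5922875  -253.5925718    99.65044753]
 [ 387.8233796  -251.86101052   97.29411219]
 [ 390.10404621 -254.3249532    97.14880693]
 [ 394.74232879 -254.62141046   96.66834022]
 [ 390.1116885  -252.15012726   96.60921688]]
```

Request:
{"name": "arm_command", "arguments": {"commands": [[[0,0.004,-0.008],[0.005,-0.017,0.002],0.08],[[0,0,0],[0.02,0,0],0.08],[[0,0,0],[0.01,0,0],0.08],[[0,0,0],[0,0,0],0.08],[[0,0,0],[0,0,0],0.08]]}}

```text
time_s: 28.35
eef_pos: [395.9, -246.7, 129.9]
orientation: [1.156, 1.244, -1.158]
ft_force: [0.6, -0.2, 0.6]
opening: 0.853
```

```bash
python3 plan.py 394.3 -246.4 110 3.7
```

```text
t 28.35 pos [ 395.8746 -246.659   129.8679] q [-0.7058  0.1734  1.8454 -0.0011  1.1246 -0.7763] open mm 80.17121828590885 F [ 0.565  -0.2067  0.5873]
toolx [-0.002   0.0005 -1.    ] jaw yaw 4.066852500615737
shift in tool m [ 0.0199 -0.0015 -0.0004]
turn [ 0.0064 -0.0006  0.002 ] shift after turn [ 0.0199 -0.0016 -0.0004]
turn [-3.1352 -0.0031 -0.001 ] shift after turn [0.0199 0.0016 0.0004]
```

Request:
{"name": "arm_command", "arguments": {"commands": [[[0.006,0,0.002],[0.012,-0.002,0],0.08],[[0,0,0],[0.02,0,0],0.08],[[0,0,0],[0.02,0,0],0.08],[[0,0,0],[0.012,0,0],0.08],[[0,0,0],[0,0,0],0.08],[[0,0,0],[0,0,0],0.08]]}}

```text
time_s: 28.95
eef_pos: [397.8, -249.6, 67.6]
orientation: [1.159, 1.232, -1.158]
ft_force: [-0.5, 0.9, -0.8]
opening: 0.851
```

```bash
python3 plan.py 394.3 -246.4 34 3.7
```

```text
t 28.95 pos [ 397.8364 -249.5634   67.553 ] q [-0.7088  0.2415  1.9381  0.0003  0.9544 -0.7761] open mm 79.95860042977829 F [-0.4534  0.9123 -0.7621]
toolx [ 0.006  -0.0048 -1.    ] jaw yaw 3.8480058490716855
shift in tool m [ 0.0335 -0.0035 -0.0036]
turn [ 0.0026  0.0052 -0.0056] shift after turn [ 0.0336 -0.0033 -0.0034]
turn [-3.139   0.0088  0.0081] shift after turn [0.0336 0.0033 0.0034]
```

Request:
{"name": "arm_command", "arguments": {"commands": [[[0.002,0.005,-0.006],[0.01,-0.003,-0.003],0.08],[[0,0,0],[0.012,0,0],0.08],[[0,0,0],[0.006,0,0],0.08],[[0,0,0],[0,0,0],0.08],[[0,0,0],[0,0,0],0.08]]}}

```text
time_s: 29.45
eef_pos: [396.3, -248.0, 40.6]
orientation: [1.16, 1.235, -1.16]
ft_force: [-1.3, -1.3, -0.8]
opening: 0.852
```

```bash
python3 plan.py 394.3 -246.4 34 3.7; python3 look.py 15 side 220 170 360 290
```

```text
t 29.45 pos [ 396.3404 -247.9858   40.595 ] q [-0.7077  0.2754  1.9757 -0.0006  0.886  -0.7726] open mm 80.07161829301553 F [-1.261  -1.3232 -0.7728]
toolx [ 0.0031 -0.0033 -1.    ] jaw yaw 3.7415453049889975
shift in tool m [ 0.0066 -0.002  -0.0017]
turn [ 0.0007  0.0035 -0.0029] shift after turn [ 0.0066 -0.0019 -0.0017]
turn [-3.1409  0.0046  0.0055] shift after turn [0.0066 0.0019 0.0017]
```

View pics/side15.png

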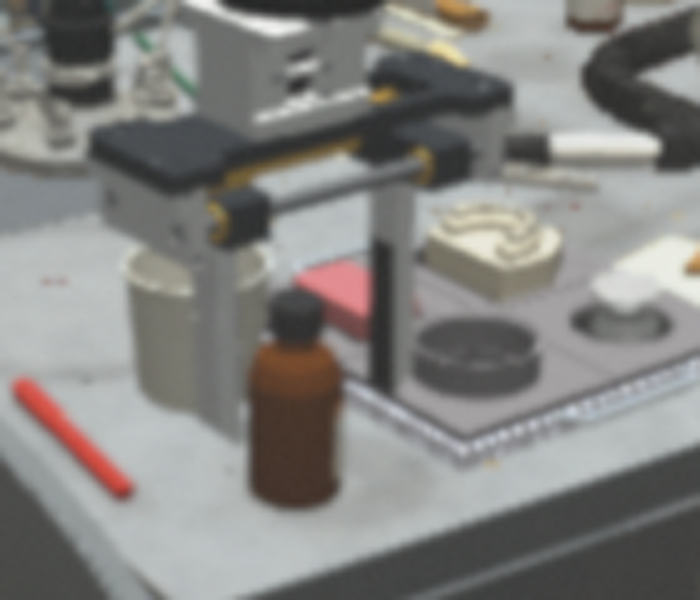

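Request:
{"name": "arm_command", "arguments": {"commands": [[[0,0.003,-0.003],[0.005,-0.002,-0.002],0.08],[[0,0,0],[0,0,0],0.07],[[0,0,0],[0,0,0],0.06]]}}

```text
time_s: 29.8
eef_pos: [394.5, -246.4, 36.1]
orientation: [1.16, 1.238, -1.161]
ft_force: [0.8, -0.7, -0.0]
opening: 0.715
```

```bash
python3 plan.py 394.3 -246.4 35 3.7
```

```text
t 29.8 pos [ 394.5424 -246.4122   36.0727] q [-0.7076  0.28    1.9841 -0.0006  0.8757 -0.7726] open mm 67.18693570388388 F [ 0.7925 -0.6714 -0.0349]
toolx [ 0.001  -0.0015 -1.    ] jaw yaw 3.7416915991057205
shift in tool m [ 0.0011 -0.0002 -0.    ]
turn [ 0.0007  0.0015 -0.0009] shift after turn [ 0.0011 -0.0002 -0.    ]
turn [-3.1409  0.0015  0.0024] shift after turn [0.0011 0.0002 0.    ]
```

Request:
{"name": "arm_command", "arguments": {"commands": [[[0,0,0],[0,0,0],0.056],[[0,0,0],[0,0,0],0.05],[[0,0,0],[0,0,0],0.044],[[0,0,0],[0,0,0],0.04],[[0,0,0],[0,0,0],0.036],[[0,0,0],[0,0,0],0.032],[[0,0,0],[0,0,0],0.032]], "newtons": 20}}

```text
time_s: 30.5
eef_pos: [394.5, -246.5, 36.3]
orientation: [1.16, 1.237, -1.161]
ft_force: [-0.0, 0.3, 0.3]
opening: 0.438
```

```bash
python3 plan.py 515.5 -215.4 110 3.7
```

```text
t 30.5 pos [ 394.4691 -246.5096   36.3279] q [-0.7077  0.2796  1.9839 -0.0009  0.8762 -0.7726] open mm 41.14177307876965 F [-0.0165  0.3409  0.3126]
toolx [ 0.001  -0.0018 -1.    ] jaw yaw 3.750523413704136
shift in tool m [-0.0736  0.1229 -0.023 ]
turn [ 0.0009  0.0019 -0.0009] shift after turn [-0.0737  0.1228 -0.0232]
turn [-3.1407  0.0014  0.0029] shift after turn [-0.0737 -0.1228  0.0232]
```

Request:
{"name": "arm_command", "arguments": {"commands": [[[0,0,0],[-0.008,0,0],0.032],[[0,0,0],[-0.015,0,0],0.032],[[0,0,0],[-0.02,0,0],0.032],[[0,0,0],[-0.02,0,0],0.032],[[0,0,0],[-0.008,0,0],0.032],[[0,0,0],[0,0,0],0.032]]}}

```text
time_s: 31.1
eef_pos: [393.9, -245.7, 110.7]
orientation: [1.161, 1.239, -1.161]
ft_force: [-0.5, 0.5, -1.4]
opening: 0.438
```

```bash
python3 plan.py 515.5 -215.4 110 3.7; python3 look.py 16 side 220 150 360 270
```

```text
t 31.1 pos [ 393.8589 -245.6581  110.6719] q [-0.7076  0.1885  1.8806 -0.0003  1.0725 -0.7726] open mm 41.154539830121045 F [-0.5357  0.4911 -1.4006]
toolx [-0.0002 -0.0001 -1.    ] jaw yaw 3.7355587294631007
shift in tool m [ 0.0006  0.1234 -0.0223]
turn [0.0006 0.0001 0.0002] shift after turn [ 0.0007  0.1233 -0.0223]
turn [-3.141  -0.0004  0.0001] shift after turn [ 0.0007 -0.1233  0.0223]
```

View pics/side16.png

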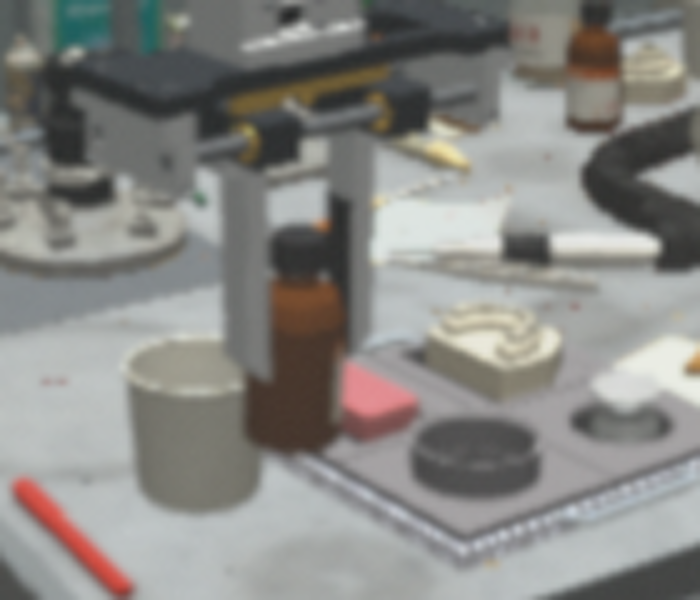

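Bottle held upright. Across to the collar.

Request:
{"name": "arm_command", "arguments": {"commands": [[[0,0,0],[0,0.015,-0.003],0.032],[[0,0,0],[0,0.025,-0.005],0.032],[[0,0,0],[0,0.03,-0.005],0.032],[[0,0,0],[0,0.025,-0.004],0.032],[[0,0,0],[0,0.01,-0.003],0.032],[[0,0,0],[0,0,0],0.032],[[0,0,0],[0,0,0],0.032]]}}

```text
time_s: 31.85
eef_pos: [500.9, -213.7, 103.1]
orientation: [1.163, 1.251, -1.165]
ft_force: [0.1, -0.6, -1.2]
opening: 0.435
```

```bash
python3 plan.py 515.5 -215.4 90 3.7
```

```text
t 31.85 pos [ 500.9348 -213.722   103.0904] q [-0.5321  0.3148  1.7191  0.0016  1.1196 -0.5968] open mm 40.85753035808222 F [ 0.092  -0.5624 -1.1773]
toolx [-0.0095  0.0072 -0.9999] jaw yaw 3.6720570731361803
shift in tool m [0.0129 0.0145 0.0027]
turn [-0.0005 -0.0078  0.0091] shift after turn [0.0131 0.0144 0.0026]
turn [3.141  0.0142 0.0123] shift after turn [ 0.0131 -0.0144 -0.0026]
```

Request:
{"name": "arm_command", "arguments": {"commands": [[[0,-0.008,0.009],[0,0.013,0.002],0.032],[[0,0,0],[0.003,0.003,0],0.032],[[0,0,0],[0,0,0],0.032],[[0,0,0],[0,0,0],0.032]]}}

```text
time_s: 32.25
eef_pos: [515.5, -215.2, 99.3]
orientation: [1.163, 1.239, -1.165]
ft_force: [-0.3, 0.5, -0.2]
opening: 0.437
```

```bash
python3 plan.py 515.5 -215.4 90 3.7
```

```text
t 32.25 pos [ 515.5243 -215.2044   99.3234] q [-0.5193  0.3321  1.7026 -0.0011  1.1081 -0.5807] open mm 41.08173049976102 F [-0.303   0.5013 -0.1837]
toolx [-0.0016 -0.0002 -1.    ] jaw yaw 3.5433582993286326
shift in tool m [ 0.0093 -0.      0.0002]
turn [-0.0027  0.0001  0.0016] shift after turn [ 0.0093 -0.      0.0002]
turn [ 3.1389  0.0025 -0.0002] shift after turn [ 0.0093  0.     -0.0002]
```

Request:
{"name": "arm_command", "arguments": {"commands": [[[0,0,0],[0.008,0,0],0.032],[[0,0,0],[0.008,0,0],0.032],[[0,0,0],[0.003,0,0],0.032],[[0,0,0],[0,0,0],0.032],[[0,0,0],[0,0,0],0.032]]}}

```text
time_s: 32.75
eef_pos: [514.0, -215.4, 78.4]
orientation: [1.163, 1.24, -1.166]
ft_force: [0.2, 0.4, -1.4]
opening: 0.436
```

```bash
python3 plan.py 515.5 -215.4 44 3.7; python3 look.py 17 side 250 150 390 270
```

```text
t 32.75 pos [ 514.0115 -215.3887   78.4083] q [-0.5207  0.3515  1.7322 -0.0015  1.0606 -0.5807] open mm 40.97300025087472 F [ 0.1801  0.3538 -1.3567]
toolx [-0.0029  0.0002 -1.    ] jaw yaw 3.47863362658667
shift in tool m [0.0344 0.0016 0.0001]
turn [-0.0039 -0.0004  0.0029] shift after turn [0.0344 0.0015 0.0001]
turn [3.1377 0.0046 0.0006] shift after turn [ 0.0344 -0.0015 -0.0001]
```

View pics/side17.png

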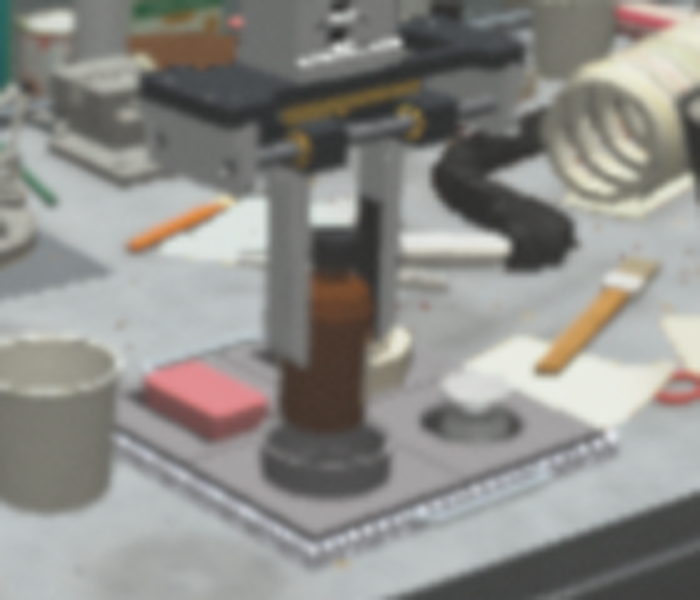

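Bottle (x≈322) is centred above the collar (x≈325). Lowering.

Request:
{"name": "arm_command", "arguments": {"commands": [[[-0.003,0,0.003],[0.006,0.002,0],0.032],[[0,0,0],[0.006,0,0],0.032],[[0,0,0],[0.005,0,0],0.032],[[0,0,0],[0,0,0],0.032],[[0,0,0],[0,0,0],0.032]]}}

```text
time_s: 33.3
eef_pos: [516.5, -215.3, 60.1]
orientation: [1.162, 1.238, -1.161]
ft_force: [0.1, -0.1, -1.5]
opening: 0.437
```

```bash
python3 plan.py 515.5 -215.4 44 3.7
```

```text
t 33.3 pos [ 516.5003 -215.2941   60.0754] q [-0.5197  0.3718  1.7535  0.0007  1.0156 -0.5842] open mm 41.078665814724154 F [ 0.0843 -0.1032 -1.4773]
toolx [ 0.0009  0.0002 -1.    ] jaw yaw 3.6755751183242165
shift in tool m [ 0.0161 -0.001   0.    ]
turn [-0.0004 -0.0001 -0.0009] shift after turn [ 0.0161 -0.001   0.    ]
turn [ 3.1412 -0.0014  0.0002] shift after turn [ 0.0161  0.001  -0.    ]
```

Request:
{"name": "arm_command", "arguments": {"commands": [[[0,0,0],[0.006,-0.001,0],0.032],[[0,0,0],[0.005,0,0],0.032],[[0,0,0],[0,0,0],0.032],[[0,0,0],[0,0,0],0.032]]}}

```text
time_s: 33.7
eef_pos: [515.5, -215.4, 48.2]
orientation: [1.162, 1.238, -1.161]
ft_force: [-0.3, 0.1, -2.0]
opening: 0.436
```

```bash
python3 plan.py 515.5 -215.4 44 3.7
```

```text
t 33.7 pos [ 515.469  -215.4235   48.1857] q [-0.5208  0.3836  1.7701  0.0007  0.9871 -0.5852] open mm 40.9871308915666 F [-0.2816  0.1199 -1.958 ]
toolx [ 0.001   0.0001 -1.    ] jaw yaw 3.6718964322696137
shift in tool m [ 0.0042  0.     -0.    ]
turn [-0.0005 -0.     -0.001 ] shift after turn [ 0.0042  0.     -0.    ]
turn [ 3.1411 -0.0015  0.    ] shift after turn [ 0.0042 -0.      0.    ]
```

Request:
{"name": "arm_command", "arguments": {"commands": [[[0,0,0],[0.004,0,0],0.032],[[0,0,0],[0.001,0,0],0.032],[[0,0,0],[0,0,0],0.032]]}}

```text
time_s: 34.0
eef_pos: [515.7, -215.6, 44.2]
orientation: [1.162, 1.237, -1.161]
ft_force: [-0.3, 0.2, -1.5]
opening: 0.435
```

```bash
python3 plan.py 515.5 -215.4 44 3.7
```

```text
t 34.0 pos [ 515.6794 -215.6349   44.2172] q [-0.5208  0.3879  1.775   0.0004  0.9768 -0.5853] open mm 40.91766574189229 F [-0.3223  0.191  -1.5233]
toolx [ 0.0018 -0.0007 -1.    ] jaw yaw 3.684508859681483
shift in tool m [ 0.0002 -0.0002 -0.0002]
turn [-0.0003  0.0008 -0.0017] shift after turn [ 0.0002 -0.0002 -0.0002]
turn [ 3.1413 -0.0027 -0.0012] shift after turn [0.0002 0.0002 0.0002]
```

Request:
{"name": "arm_command", "arguments": {"commands": [[[0,0,0],[0.002,0,0],0.032],[[0,0,0],[0.002,0,0],0.032]]}}

```text
time_s: 34.2
eef_pos: [515.8, -215.7, 43.9]
orientation: [1.162, 1.236, -1.16]
ft_force: [-4.8, 1.6, 16.7]
opening: 0.437
```

```bash
python3 plan.py 515.5 -215.4 44 3.7
```

```text
t 34.2 pos [ 515.832  -215.7129   43.906 ] q [-0.5206  0.3879  1.776   0.0002  0.9746 -0.5853] open mm 41.034496612142995 F [-4.7784  1.6129 16.6988]
toolx [ 0.0027 -0.0014 -1.    ] jaw yaw 3.7001853522372943
shift in tool m [-0.0001 -0.0003 -0.0003]
turn [ 0.      0.0016 -0.0026] shift after turn [-0.0001 -0.0003 -0.0003]
turn [-3.1416  0.0041  0.0025] shift after turn [-0.0001  0.0003  0.0003]
```

On the floor. Release gently, then rise straight up.

Request:
{"name": "arm_command", "arguments": {"commands": [[[0,0,0],[0,0,0],0.042],[[0,0,0],[0,0,0],0.046],[[0,0,0],[0,0,0],0.052],[[0,0,0],[0,0,0],0.06],[[0,0,0],[0,0,0],0.06]]}}

```text
time_s: 34.7
eef_pos: [516.6, -216.1, 44.3]
orientation: [1.162, 1.234, -1.159]
ft_force: [0.4, 0.4, 0.0]
opening: 0.633
```

Request:
{"name": "arm_command", "arguments": {"commands": [[[0,0,0],[-0.01,0,0],0.06],[[0,0,0],[-0.02,0,0],0.06],[[0,0,0],[-0.04,0,0],0.06],[[0,0,0],[-0.04,0,0],0.06],[[0,0,0],[-0.02,0,0],0.06],[[0,0,0],[0,0,0],0.06]]}}

```text
time_s: 35.3
eef_pos: [515.6, -215.6, 180.1]
orientation: [1.162, 1.236, -1.16]
ft_force: [0.2, -0.5, 0.4]
opening: 0.64
```

```bash
python3 plan.py 300 -215.4 200 3.7; python3 look.py 18 side 220 150 390 270
```

```text
t 35.3 pos [ 515.5873 -215.5989  180.1459] q [-0.5207  0.2655  1.5841  0.0003  1.2893 -0.5852] open mm 60.1315301078821 F [ 0.177  -0.4718  0.4051]
toolx [ 0.0025 -0.0011 -1.    ] jaw yaw 3.6914389934865555
shift in tool m [-0.0204 -0.2151 -0.0141]
turn [-0.0002  0.0013 -0.0024] shift after turn [-0.0199 -0.2151 -0.0141]
turn [ 3.1414 -0.0037 -0.002 ] shift after turn [-0.0199  0.2151  0.0141]
```

View pics/side18.png

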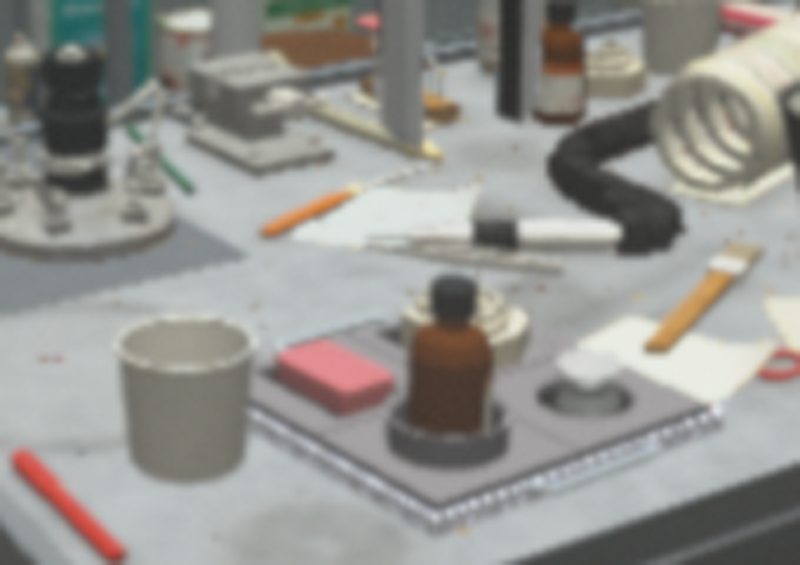

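All four are in; back the arm away and check from the top.

Request:
{"name": "arm_command", "arguments": {"commands": [[[0,0,0],[-0.01,-0.03,0],0.06],[[0,0,0],[-0.01,-0.045,0],0.06],[[0,0,0],[0,-0.045,0],0.06],[[0,0,0],[0,-0.045,0],0.06],[[0,0,0],[0,-0.03,0],0.06],[[0,0,0],[0,0,0],0.06],[[0,0,0],[0,0,0],0.06],[[0,0,0],[0,0,0],0.06]]}}

```text
time_s: 36.15
eef_pos: [310.6, -223.5, 188.6]
orientation: [1.163, 1.257, -1.164]
ft_force: [-0.0, 0.1, 0.3]
opening: 0.641
```

```bash
python3 look.py 19 top 110 110 410 260; python3 chk.py top19.npz
python3 - <<'E'
import sys; sys.argv=['','top19.npz']
from meas import *
m=big(roi(340,120,374,160)&(c[...,2]>20)&(c[...,2]<60)); print('dish',circ(m,35),np.median(c[m],0))
m=big(roi(340,160,392,210)&(c[...,2]>96)&(c[...,2]<115)); print('cap',circ(m,103),np.median(c[m],0))
m=big(roi(120,180,160,210)&(c[...,2]>14)); print('scrap',rect(m,24))
m=big(roi(310,205,350,245)&(c[...,2]>50)&(c[...,2]<90)); print('pot',circ(m,67))
E
```

```text
wax [ 510.6 -119.    40.    69.     3.8] z 26.6 tilt deg 0.8 0.9
model [ 607.7 -114.1   54.1   68.     3.2] [29.35479607 30.88399997 42.30748857] z 33.2 tilt deg 2.9 0.0
insert top 15.69533919460332
dish well floor 9.746216078806128
dish [ 612.4 -209.6   32.8   37.1   13.2] [ 613.71194932 -211.1938888    31.53989743]
cap [ 516.  -214.4   22.4   25.   172.9] [ 516.80215135 -213.90288899  103.73496593]
scrap [496.9 333.2  57.5  39.5  73. ]
pot [ 411.9 -130.9   66.5   67.1  124.6]
```

View pics/top19.png

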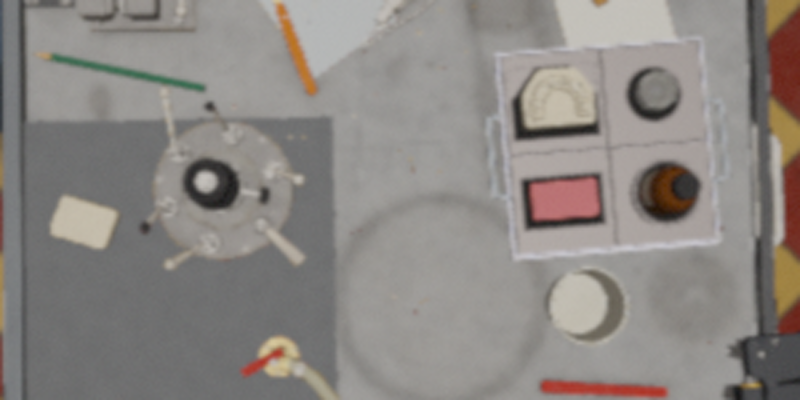

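```bash
python3 -c "
from cell import ctrl
print(ctrl.job_done())"
```

```text
the job is handed in; nothing more can be done
None
```

The tray is made up and handed in at about 36 s. I placed the model, wax, dish and bottle in that order, lowering each until it touched its well floor before letting go.

| Item | Top height measured (mm) | Height expected (mm) |
|---|---|---|
| Model (base top) | 29.4 | 29 |
| Wax | 26.6 | 27 |
| Bottle cap | 103.7 | 103 |
| Dish (depth in its hollow) | 31.5 | rim 35, hollow lower |

- **Fit:** In the last top picture all four pieces lie inside their wells. The model's front teeth face the slanted corners, and the bottle stands upright in the collar.
- **Left alone:** The scrap and the pot stayed where they were, to within 0.5 mm. The arm was backed clear before hand-in.
- **Checks that disagreed:** The model's plane fit showed a 2–3° tilt. I put that down to the teeth being included in the fit, because the base height is right. The wax rectangle came out oversize (40 x 69 mm instead of 35 x 63 mm), probably because the colour mask picked up edge pixels.
- **Not directly measured:** I did not measure the dish's rim height. I judged it seated from the contact force, the height when I released it, and the pictures.

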